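# Weigh down a glued stiffener and start the cure timer

### The job

The stiffener bar has just been glued to the panel: set the blue aluminium caul squarely on the bar with its lips down over the edges, then weigh it down with all the steel blocks, lying flat and lengthwise along the bar: three end to end as a full first course, centred on the caul, and the rest in running bond above, each centred over the joint of the two blocks below it (two above the three, a sixth on top of those). When all the weights are on, start the cure timer by pressing its green plunger down to its stop and let it come back up. Leave the glue bottle and the tape roll where they are.

Things in the scene. Friction and masses are not known exactly. Their poses are not given: they have to be found in the camera images.
- bar_top (a point): Centre of the top face of a grey stiffener bar (40 x 231 mm, 10 mm high) just glued along the middle of a thin aluminium panel (110 x 270 x 4 mm, green masking tape either side of the bar) that does not shift. The face is 14 mm above the bench. y runs along the bar, x across it, z up. Three 75 mm blocks end to end fill its length with 3 mm gaps (centres 78 mm apart).
- caul_centre (a point): Centre of the caul, a loose blue aluminium strip 54 (x) x 231 (y) x 19 mm (z), 0.45 kg, right way up on the bench beyond the panel. Lips 4 mm wide and 7 mm deep along its long edges underneath, 46 mm apart, drop over the 40 mm bar; seated, its flat top is 12 mm above the bar's top. 0.3 m stacks of white boxes stand to its right (from x 0.62, y -0.08 to -0.18): come to it over the panel.
- timer_plunger (a joint): Spring plunger of the cure timer: 0 = up, 0.014 m = down at its stop. The spring resists with about 4 N at first and 10 N at the stop, and brings it back up when released.
- plunger_top (a point): Middle of the top of the timer's green mushroom plunger head (38 mm across, 101 mm above the bench when up), on top of a grey box 64 x 84 mm and 58 mm high that stands fixed on the bench to the left. Its push direction is straight down.
- glue_bottle: Red glue bottle with a black tip, 30 mm across, 92 mm tall, standing; origin at the centre of its underside. Bystander.
- tape_1: Small roll of green tape lying flat, about 62 mm across, 19 mm high; origin at the centre of its underside. Bystander.
- block_1_centre (a point): Centre of steel set-up block 1: ground steel with round holes, 50 mm wide (its x) x 75 mm long (its y) x 25 mm thick (its z), about 0.6 kg. The blocks are all alike and start lying flat on the bench (centre 12.5 mm up); four to six of them are there, an absent one reads None.
- block_2_centre (a point): Centre of steel set-up block 2: ground steel with round holes, 50 mm wide (its x) x 75 mm long (its y) x 25 mm thick (its z), about 0.6 kg. The blocks are all alike and start lying flat on the bench (centre 12.5 mm up); four to six of them are there, an absent one reads None.
- block_3_centre (a point): Centre of steel set-up block 3: ground steel with round holes, 50 mm wide (its x) x 75 mm long (its y) x 25 mm thick (its z), about 0.6 kg. The blocks are all alike and start lying flat on the bench (centre 12.5 mm up); four to six of them are there, an absent one reads None.
- block_4_centre (a point): Centre of steel set-up block 4: ground steel with round holes, 50 mm wide (its x) x 75 mm long (its y) x 25 mm thick (its z), about 0.6 kg. The blocks are all alike and start lying flat on the bench (centre 12.5 mm up); four to six of them are there, an absent one reads None.
- block_5_centre (a point): Centre of steel set-up block 5: ground steel with round holes, 50 mm wide (its x) x 75 mm long (its y) x 25 mm thick (its z), about 0.6 kg. The blocks are all alike and start lying flat on the bench (centre 12.5 mm up); four to six of them are there, an absent one reads None.
- block_6_centre (a point): Centre of steel set-up block 6: ground steel with round holes, 50 mm wide (its x) x 75 mm long (its y) x 25 mm thick (its z), about 0.6 kg. The blocks are all alike and start lying flat on the bench (centre 12.5 mm up); four to six of them are there, an absent one reads None.
Things that resemble listed ones, but are neither listed nor needed, are in the scene too. Leave any turquoise look-alike of the part that bears block_4_centre alone.

How it is judged:
On the way, in this order (a step that is already met when the one before it is completed fails the run):
1. the caul is seated on the glued bar, square and in line (x of caul_centre in the frame of bar_top between -0.009 and 0.009 m and y of caul_centre in the frame of bar_top between -0.012 and 0.012 m and z of caul_centre in the frame of bar_top between -0.0005 and 0.0055 m and angle between the y axis of caul_centre and the y axis of bar_top, either way round below 0.09 rad), for 0.2 s.
2. every block lies on the caul: a full first course of three end to end, the rest above the joints (x of block_1_centre in the frame of bar_top between -0.009 and 0.009 m and angle between the y axis of each of block_1_centre, block_2_centre, block_3_centre, block_4_centre, block_5_centre, block_6_centre and the y axis of bar_top, either way round below 0.13 rad and ((y of block_1_centre in the frame of bar_top between 0.068 and 0.088 m and z of block_1_centre in the frame of bar_top between 0.0185 and 0.0305 m) or (y of block_1_centre in the frame of bar_top between -0.01 and 0.01 m and z of block_1_centre in the frame of bar_top between 0.0185 and 0.0305 m) or (y of block_1_centre in the frame of bar_top between -0.088 and -0.068 m and z of block_1_centre in the frame of bar_top between 0.0185 and 0.0305 m) or (y of block_1_centre in the frame of bar_top between 0.029 and 0.049 m and z of block_1_centre in the frame of bar_top between 0.0435 and 0.0555 m) or (y of block_1_centre in the frame of bar_top between -0.049 and -0.029 m and z of block_1_centre in the frame of bar_top between 0.0435 and 0.0555 m) or (y of block_1_centre in the frame of bar_top between -0.01 and 0.01 m and z of block_1_centre in the frame of bar_top between 0.0685 and 0.0805 m)) and x of block_2_centre in the frame of bar_top between -0.009 and 0.009 m and ((y of block_2_centre in the frame of bar_top between 0.068 and 0.088 m and z of block_2_centre in the frame of bar_top between 0.0185 and 0.0305 m) or (y of block_2_centre in the frame of bar_top between -0.01 and 0.01 m and z of block_2_centre in the frame of bar_top between 0.0185 and 0.0305 m) or (y of block_2_centre in the frame of bar_top between -0.088 and -0.068 m and z of block_2_centre in the frame of bar_top between 0.0185 and 0.0305 m) or (y of block_2_centre in the frame of bar_top between 0.029 and 0.049 m and z of block_2_centre in the frame of bar_top between 0.0435 and 0.0555 m) or (y of block_2_centre in the frame of bar_top between -0.049 and -0.029 m and z of block_2_centre in the frame of bar_top between 0.0435 and 0.0555 m) or (y of block_2_centre in the frame of bar_top between -0.01 and 0.01 m and z of block_2_centre in the frame of bar_top between 0.0685 and 0.0805 m)) and x of block_3_centre in the frame of bar_top between -0.009 and 0.009 m and ((y of block_3_centre in the frame of bar_top between 0.068 and 0.088 m and z of block_3_centre in the frame of bar_top between 0.0185 and 0.0305 m) or (y of block_3_centre in the frame of bar_top between -0.01 and 0.01 m and z of block_3_centre in the frame of bar_top between 0.0185 and 0.0305 m) or (y of block_3_centre in the frame of bar_top between -0.088 and -0.068 m and z of block_3_centre in the frame of bar_top between 0.0185 and 0.0305 m) or (y of block_3_centre in the frame of bar_top between 0.029 and 0.049 m and z of block_3_centre in the frame of bar_top between 0.0435 and 0.0555 m) or (y of block_3_centre in the frame of bar_top between -0.049 and -0.029 m and z of block_3_centre in the frame of bar_top between 0.0435 and 0.0555 m) or (y of block_3_centre in the frame of bar_top between -0.01 and 0.01 m and z of block_3_centre in the frame of bar_top between 0.0685 and 0.0805 m)) and x of block_4_centre in the frame of bar_top between -0.009 and 0.009 m and ((y of block_4_centre in the frame of bar_top between 0.068 and 0.088 m and z of block_4_centre in the frame of bar_top between 0.0185 and 0.0305 m) or (y of block_4_centre in the frame of bar_top between -0.01 and 0.01 m and z of block_4_centre in the frame of bar_top between 0.0185 and 0.0305 m) or (y of block_4_centre in the frame of bar_top between -0.088 and -0.068 m and z of block_4_centre in the frame of bar_top between 0.0185 and 0.0305 m) or (y of block_4_centre in the frame of bar_top between 0.029 and 0.049 m and z of block_4_centre in the frame of bar_top between 0.0435 and 0.0555 m) or (y of block_4_centre in the frame of bar_top between -0.049 and -0.029 m and z of block_4_centre in the frame of bar_top between 0.0435 and 0.0555 m) or (y of block_4_centre in the frame of bar_top between -0.01 and 0.01 m and z of block_4_centre in the frame of bar_top between 0.0685 and 0.0805 m)) and x of block_5_centre in the frame of bar_top between -0.009 and 0.009 m and ((y of block_5_centre in the frame of bar_top between 0.068 and 0.088 m and z of block_5_centre in the frame of bar_top between 0.0185 and 0.0305 m) or (y of block_5_centre in the frame of bar_top between -0.01 and 0.01 m and z of block_5_centre in the frame of bar_top between 0.0185 and 0.0305 m) or (y of block_5_centre in the frame of bar_top between -0.088 and -0.068 m and z of block_5_centre in the frame of bar_top between 0.0185 and 0.0305 m) or (y of block_5_centre in the frame of bar_top between 0.029 and 0.049 m and z of block_5_centre in the frame of bar_top between 0.0435 and 0.0555 m) or (y of block_5_centre in the frame of bar_top between -0.049 and -0.029 m and z of block_5_centre in the frame of bar_top between 0.0435 and 0.0555 m) or (y of block_5_centre in the frame of bar_top between -0.01 and 0.01 m and z of block_5_centre in the frame of bar_top between 0.0685 and 0.0805 m)) and x of block_6_centre in the frame of bar_top between -0.009 and 0.009 m and ((y of block_6_centre in the frame of bar_top between 0.068 and 0.088 m and z of block_6_centre in the frame of bar_top between 0.0185 and 0.0305 m) or (y of block_6_centre in the frame of bar_top between -0.01 and 0.01 m and z of block_6_centre in the frame of bar_top between 0.0185 and 0.0305 m) or (y of block_6_centre in the frame of bar_top between -0.088 and -0.068 m and z of block_6_centre in the frame of bar_top between 0.0185 and 0.0305 m) or (y of block_6_centre in the frame of bar_top between 0.029 and 0.049 m and z of block_6_centre in the frame of bar_top between 0.0435 and 0.0555 m) or (y of block_6_centre in the frame of bar_top between -0.049 and -0.029 m and z of block_6_centre in the frame of bar_top between 0.0435 and 0.0555 m) or (y of block_6_centre in the frame of bar_top between -0.01 and 0.01 m and z of block_6_centre in the frame of bar_top between 0.0685 and 0.0805 m)) and ((y of block_1_centre in the frame of bar_top between 0.068 and 0.088 m and z of block_1_centre in the frame of bar_top between 0.0185 and 0.0305 m) or (y of block_2_centre in the frame of bar_top between 0.068 and 0.088 m and z of block_2_centre in the frame of bar_top between 0.0185 and 0.0305 m) or (y of block_3_centre in the frame of bar_top between 0.068 and 0.088 m and z of block_3_centre in the frame of bar_top between 0.0185 and 0.0305 m) or (y of block_4_centre in the frame of bar_top between 0.068 and 0.088 m and z of block_4_centre in the frame of bar_top between 0.0185 and 0.0305 m) or (y of block_5_centre in the frame of bar_top between 0.068 and 0.088 m and z of block_5_centre in the frame of bar_top between 0.0185 and 0.0305 m) or (y of block_6_centre in the frame of bar_top between 0.068 and 0.088 m and z of block_6_centre in the frame of bar_top between 0.0185 and 0.0305 m)) and ((y of block_1_centre in the frame of bar_top between -0.01 and 0.01 m and z of block_1_centre in the frame of bar_top between 0.0185 and 0.0305 m) or (y of block_2_centre in the frame of bar_top between -0.01 and 0.01 m and z of block_2_centre in the frame of bar_top between 0.0185 and 0.0305 m) or (y of block_3_centre in the frame of bar_top between -0.01 and 0.01 m and z of block_3_centre in the frame of bar_top between 0.0185 and 0.0305 m) or (y of block_4_centre in the frame of bar_top between -0.01 and 0.01 m and z of block_4_centre in the frame of bar_top between 0.0185 and 0.0305 m) or (y of block_5_centre in the frame of bar_top between -0.01 and 0.01 m and z of block_5_centre in the frame of bar_top between 0.0185 and 0.0305 m) or (y of block_6_centre in the frame of bar_top between -0.01 and 0.01 m and z of block_6_centre in the frame of bar_top between 0.0185 and 0.0305 m)) and ((y of block_1_centre in the frame of bar_top between -0.088 and -0.068 m and z of block_1_centre in the frame of bar_top between 0.0185 and 0.0305 m) or (y of block_2_centre in the frame of bar_top between -0.088 and -0.068 m and z of block_2_centre in the frame of bar_top between 0.0185 and 0.0305 m) or (y of block_3_centre in the frame of bar_top between -0.088 and -0.068 m and z of block_3_centre in the frame of bar_top between 0.0185 and 0.0305 m) or (y of block_4_centre in the frame of bar_top between -0.088 and -0.068 m and z of block_4_centre in the frame of bar_top between 0.0185 and 0.0305 m) or (y of block_5_centre in the frame of bar_top between -0.088 and -0.068 m and z of block_5_centre in the frame of bar_top between 0.0185 and 0.0305 m) or (y of block_6_centre in the frame of bar_top between -0.088 and -0.068 m and z of block_6_centre in the frame of bar_top between 0.0185 and 0.0305 m))), for 0.3 s.
3. the timer's plunger is pressed down to its stop (value of joint timer_plunger above 0.0125 m), for 0.05 s.
At the end, for the whole second after the job is handed in: Caul seated on the bar (9 mm across, 12 mm along, 0.09 rad). All blocks flat, along the bar (0.13 rad), within 9 mm across and 10 mm along of places 78 mm apart: 3 below, all filled, centred on the bar; then 2 midway above the joints; then 1. Plunger back up (all of step 1 and all of step 2 and value of joint timer_plunger below 0.003 m); the robot touches nothing.
It fails at once if the glue bottle is shifted by 3 cm or knocked over (distance of glue_bottle from where it was at the start of the episode above 0.03 m or angle between glue_bottle's own z axis and vertical above 0.5 rad).
It fails at once if the tape roll is shifted by 3 cm (distance of tape_1 from where it was at the start of the episode above 0.03 m).
Of block_1, block_2, block_3, block_4, block_5, block_6 only 4 to 6 are there at a start; the rules pass over those that are not, and their reading is None.
At some moment in a run one of block_1, block_2, block_3, block_4, block_5, block_6 may be knocked a few centimetres aside while the robot is not near it.
Once in a run the grip may slacken for a moment while it holds something.
It also fails if it takes over 210 s, if anything falls off the work surface, if the arm or the gripper's body presses on something with over 40 N, if the wrist force passes 120 N, or if a joint passes its speed limit or range.

### The arm

A 6-joint arm with a two-finger parallel gripper is mounted at the origin on a cart in front of the work surface, level with it; the furniture and walls round the work are solid. World frame = base frame: x ahead of the robot, y to its left, z up, the work surface at z = 0. Lengths are in m, angles in rad, forces in N, time in s.
With the tool pointing down it reaches from about 0.325 to 0.85 m from the base axis. Payload 15.5 kg.
Tool frame: the origin (TCP) lies on the mounting face of the last link; the fingertips stand 191 mm ahead of it and the grasp point (between the pads) lies 172 mm ahead of it; z points along the fingers, y is the direction in which the jaws open and shut (so a half turn about z gives the same grasp; the last joint's range is limited). The gripper opens to 91 mm and grips with 3 to 60 N. Pads are 32 mm wide; open, the fingers measure 118 mm over their backs; the gripper's body (76 mm by 178 mm) begins 60 mm behind the grasp point.
Start: joints at [1.117, 0.494, 1.345, -0, 1.302, -0.096], TCP at [0.219, 0.585, 0.405] pointing down, gripper open.
Joint ranges: [-2.91, 2.91], [-0.82, 2.16], [0.22, 2.67], [-1.22, 4.37], [0.12, 2.79], [-3.08, 3.08]. Speed limits (rad/s): [1.89, 1.89, 2.57, 3.01, 3.01, 3.01].

### API

Orientations are given as a rotation vector (axis times angle).
In Python, from workcell import env gives the robot as it stands. The module is installed in compiled form; this text tells all that it offers.
- The arm moves only by the tool carry_out, never from a script. Its arguments are lists of equal length, an entry for each row: "grip": the opening, from -1 (shut) to 1 (fully open); "linear": the shift along the tool's x, y, z each as a share of 1000 mm, from -1 to 1, a list of three; "twist": the turn about the tool's z as a share of pi rad, from -1 to 1. In form: {"grip": [grip, ...], "linear": [[x, y, z], ...], "twist": [twist, ...]}. A call has 1 to 8 rows; each row is the pose to reach, as a shift and turn from the pose commanded when the call began, along the tool's axes at that moment, turning the shorter way round; what a row does not reach only later rows make up. A row lasts 1/8 s, in which the tool goes at most 62.5 mm and 10.7 degrees, less where a joint would pass 70% of its speed; a pose out of reach is approached as far as the arm can. A call with a number of a shift or a turn outside -1 to 1 is refused whole. A call with a gripper value outside its range is refused whole. The fingers move at their own pace and stop on an object; "newtons" is the grip in N (left out, the last holds). Time passes only in rows, so rows that repeat a pose let the fingers close. It gives the time, the measured TCP pose, the force and the opening at its end, in the units of the state.
- env.read_state(): the state, without advancing time (a new reading comes with each control period).
- env.read_camera(name): name is "side" or "top" or "wrist"; returns a dict with "img" (420x560x3 uint8, red, green, blue), "fovy" (degrees; the focal length in pixels is half the picture's height over the tangent of half this angle, whatever the lens; pixels are square), "cx", "cy" (the principal point, pixels), "xyz" and "attitude" of the camera in the world. Camera axes: x right, y down, z forward; pixel columns grow to the right and rows downward; lengths in m; the calibration is good to about 2 mm. A picture is of the moment at which its call begins. There is no depth.
- env.sign_off(): hands the job in, once; it reports no verdict.
Trained networks look in a picture, given as the dict that the camera call returned (one of the last four; its "shot" number tells which), for a name from the list of things; names that differ only in an ending like _2 or _b are one class to them, and where a whole thing is asked for, a point or a joint stands for the part that bears it (a point fixed in the world has none). Each returns a list of dicts, best first, with "conf" (0 to 1); they miss things now and then, are a little off and sometimes report something else, mostly with a low value. They report only what shows in the picture. A call takes as long as a camera call. They do not tell look-alikes from the thing itself.
- env.boxes_of(picture, thing): "rect" ([centre column, centre row, width, height] in pixels, round what is visible of it).
- env.place_of(picture, thing): "uv" ([column, row] in pixels: a listed point, or the origin of a listed thing).
The state is a dict: "time": time; "joint_pos": joint angles; "joint_velocities": joint speeds; "tau": joint torques, N m; "tcp_pos": TCP position; "orientation": TCP orientation; "wrist_force": force on the tool from outside, world axes, zero at the start; "ft_torque": the same for the moment, N m; "width": finger opening in m.
Only numpy, scipy, OpenCV 4.12 (cv2) and the standard library are available. Lean on these libraries where they do the work, as an engineer would, in place of code of your own. Each camera call takes 0.05 s, during which the arm holds its last target.

## Working session

There is one attempt and no reset: what is moved stays moved. The work goes in short steps, Python scripts to look and compute and a tool call to move; the robot and the scene stay as the last step left them, time stands still between calls to the robot, and variables do not carry over. Pictures are saved under pics/ and viewed, and the job is handed in when it is done.

Besides the shell and the picture viewer there is one more tool, called after ">>>" as name(argument=value, ...) on one line, values as JSON. carry_out: Moves the arm, as the interface text tells. Its arguments: {"type":"object","properties":{"grip":{"type":"array","items":{"type":"number"}},"linear":{"type":"array","items":{"type":"array","items":{"type":"number","minimum":-1,"maximum":1}}},"twist":{"type":"array","items":{"type":"number","minimum":-1,"maximum":1}},"newtons":{"type":"number"}},"required":["grip","linear","twist"]}

```bash
mkdir -p pics; cat > h.py <<'E'
import numpy as np, cv2
from workcell import env
from scipy.spatial.transform import Rotation as R
def shot(name,fn=None):
    p=env.read_camera(name)
    if fn: cv2.imwrite('pics/'+fn,p['img'][:,:,::-1])
    return p
def cam(p):
    f=p['img'].shape[0]/2/np.tan(np.radians(p['fovy'])/2)
    a=np.array(p['attitude'],float)
    Rm=R.from_rotvec(a).as_matrix() if a.size==3 else a.reshape(3,3)
    return f,Rm,np.array(p['xyz'])
def w(p,uv,z):
    f,Rm,c=cam(p)
    d=Rm@np.array([(uv[0]-p['cx'])/f,(uv[1]-p['cy'])/f,1.])
    return c+d*(z-c[2])/d[2]
def px(p,X):
    f,Rm,c=cam(p); q=Rm.T@(np.array(X)-c)
    return np.array([p['cx']+f*q[0]/q[2],p['cy']+f*q[1]/q[2]])
E
python3 - <<'E'
from h import *
s=env.read_state()
for k,v in s.items(): print(k,np.round(v,3))
for n in ['top','side','wrist']:
    p=shot(n,n+'0.png'); print(n,{k:(np.round(v,4) if k!='img' else v.shape) for k,v in p.items()})
    for t in ['bar_top','caul_centre','plunger_top','glue_bottle','tape_1','block_1_centre']:
        for d in env.place_of(p,t)[:9]: print(t,np.round(d['uv'],1),round(d['conf'],2))
E
```

```text
time 0.0
joint_pos [ 1.116  0.494  1.346 -0.     1.303 -0.095]
joint_velocities [ 0.    -0.002  0.    -0.001  0.001 -0.001]
tau [-3.0000e-03 -8.7884e+01 -3.8185e+01  7.1000e-02  5.4000e-02 -0.0000e+00]
tcp_pos [0.219 0.585 0.404]
orientation [-5.610e-01 -3.091e+00  2.000e-03]
wrist_force [-0.076  0.04   0.281]
ft_torque [-0.003  0.043 -0.035]
width 0.091
top {'img': (420, 560, 3), 'fovy': np.float64(52.6189), 'cx': np.float64(277.3893), 'cy': np.float64(216.5902), 'xyz': array([ 0.4689, -0.1557,  1.5852]), 'attitude': array([-2.2064,  2.1838, -0.0753]), 'shot': np.int64(1)}
bar_top [221.3 241.6] 0.72
caul_centre [213.9 195. ] 0.75
plunger_top [220.6 239.4] 0.75
plunger_top [136.2 263.1] 0.58
glue_bottle [186.  166.7] 0.44
tape_1 [364.8 269. ] 0.67
block_1_centre [311.6 262.9] 0.67
side {'img': (420, 560, 3), 'fovy': np.float64(52.7357), 'cx': np.float64(280.9609), 'cy': np.float64(207.3865), 'xyz': array([ 0.21  , -1.3178,  0.6867]), 'attitude': array([-2.0199,  0.2997, -0.1923]), 'shot': np.int64(2)}
bar_top [240.  203.8] 0.92
caul_centre [280.8 193.7] 0.94
caul_centre [234.5 236.9] 0.52
plunger_top [201.5 151.6] 0.41
glue_bottle [270.8 250.9] 0.49
tape_1 [243.8 304.4] 0.59
block_1_centre [237.5 255.1] 0.58
wrist {'img': (420, 560, 3), 'fovy': np.float64(60.8699), 'cx': np.float64(276.4719), 'cy': np.float64(204.9224), 'xyz': array([0.1429, 0.6136, 0.3854]), 'attitude': array([2.3791, 1.6485, 0.24  ]), 'shot': np.int64(3)}
```

View pics/top0.png

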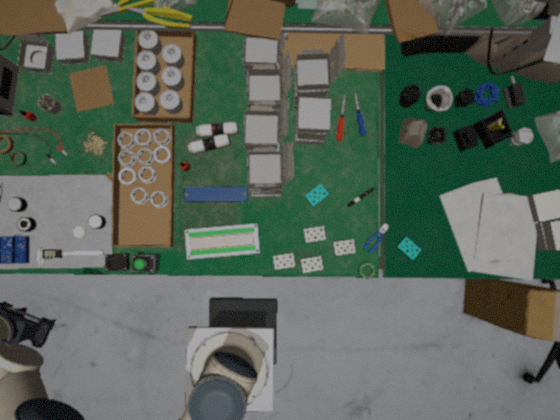

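View pics/side0.png

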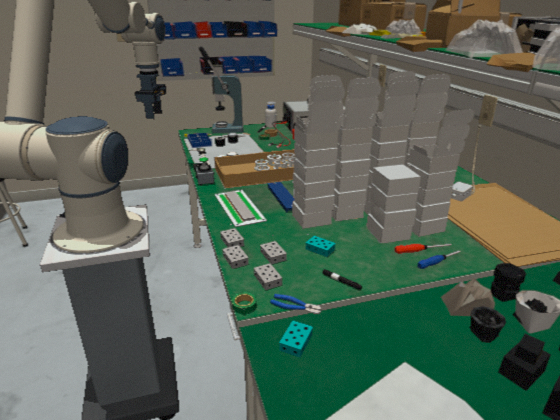

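```bash
python3 - <<'E'
from h import *
i=cv2.imread('pics/top0.png')[140:300,110:380]
cv2.imwrite('pics/top0c.png',cv2.resize(i,None,fx=2.9,fy=2.9,interpolation=cv2.INTER_CUBIC))
E
```

```text
(no output)
```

View pics/top0c.png

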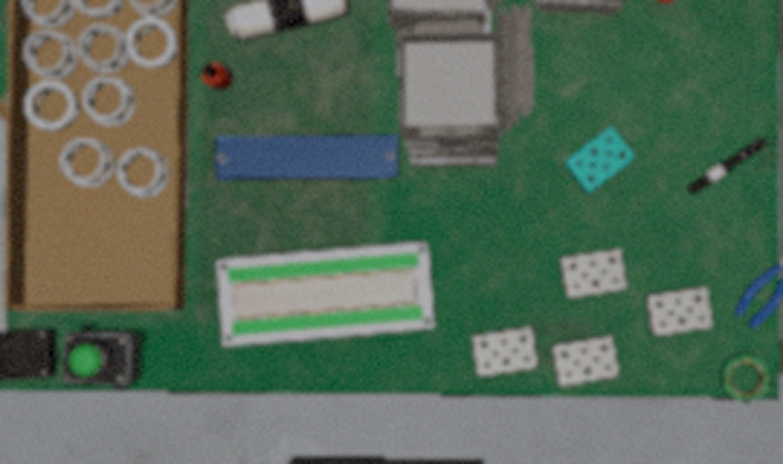

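```bash
python3 - <<'E'
from h import *
p=shot('top')
def W(n,u,v,z): x=w(p,(u,v),z); print(n,np.round(x,3),'r',round(np.hypot(x[0],x[1]),3))
C=lambda a,b:(110+a/2.9,140+b/2.9)
for n,a,b,z in [('plunger',86,360,.101),('barL',222,300,.014),('barR',416,288,.014),('caulL',216,158,.019),('caulR',397,157,.019),('bottle',215,77,.09),('b1',594,273,.025),('b2',680,311,.025),('b3',505,351,.025),('b4',587,361,.025),('tape',745,377,.019),('turq',600,159,.025),('boxes',450,150,.0),('boxL',398,150,.3)]:
    W(n,*C(a,b),z)
E
```

```text
plunger [0.388 0.308 0.101] r 0.495
barL [0.461 0.165 0.014] r 0.489
barR [ 0.478 -0.081  0.014] r 0.485
caulL [0.641 0.176 0.019] r 0.665
caulR [ 0.645 -0.055  0.019] r 0.647
bottle [0.733 0.164 0.09 ] r 0.751
b1 [ 0.499 -0.307  0.025] r 0.586
b2 [ 0.453 -0.416  0.025] r 0.615
b3 [ 0.4   -0.195  0.025] r 0.445
b4 [ 0.388 -0.299  0.025] r 0.49
tape [ 0.37  -0.5    0.019] r 0.622
turq [ 0.645 -0.314  0.025] r 0.717
boxes [ 0.657 -0.122  0.   ] r 0.668
boxL [ 0.621 -0.074  0.3  ] r 0.625
```

```bash
cat >> h.py <<'E'
def go(x,y,z,yaw=None,st=None):
    """numbers for the move; yaw=world angle(deg) of tool y, mod 180"""
    st=st or env.read_state(); M=R.from_rotvec(st['orientation']).as_matrix(); t=np.array(st['tcp_pos'])
    d=M.T@(np.array([x,y,z])-t)
    ya=np.degrees(np.arctan2(M[1,1],M[0,1]))
    tw=0
    if yaw is not None:
        dy=(yaw-ya+90)%180-90; tw=-dy/180
    print('tcp',np.round(t,4),'tilt',round(float(M[2,2]),5),'yaw',round(ya,2),'LIN',np.round(d,4),'TW',round(tw,4),'t',round(st['time'],2),'q',np.round(st['joint_pos'],2),'F',np.round(st['wrist_force'],1),'w',round(st['width'],4))
E
python3 -c "
from h import *
go(.5,.06,.45,0)"
```

```text
tcp [0.2195 0.5852 0.4047] tilt -1.0 yaw 69.44 LIN [-0.4471 -0.3933 -0.0453] TW 0.3858 t 1.1 q [ 1.12  0.49  1.35  0.    1.3  -0.1 ] F [-0.  -0.8  0.8] w 0.0912
```

>>> carry_out(grip=[1,1,1,1,1,1,1,1], linear=[[-0.447,-0.393,-0.045],[-0.447,-0.393,-0.045],[-0.447,-0.393,-0.045],[-0.447,-0.393,-0.045],[-0.447,-0.393,-0.045],[-0.447,-0.393,-0.045],[-0.447,-0.393,-0.045],[-0.447,-0.393,-0.045]], twist=[0.386,0.386,0.386,0.386,0.386,0.386,0.386,0.386])

```text
time: 2.1
tcp_pos: [0.4551, 0.1435, 0.4429]
orientation: [2.224, 2.219, 0.001]
wrist_force: [0.9, 0.8, 0.5]
width: 0.0914
```

```bash
python3 -c "
from h import *
go(.5,.06,.45,0)"
```

```text
tcp [0.4551 0.1435 0.4429] tilt -1.0 yaw -0.13 LIN [-0.0834  0.0451 -0.0071] TW -0.0007 t 2.1 q [0.18 0.24 1.64 0.   1.26 0.18] F [0.9 0.8 0.5] w 0.0914
```

>>> carry_out(grip=[1,1,1], linear=[[-0.083,0.045,-0.007],[-0.083,0.045,-0.007],[-0.083,0.045,-0.007]], twist=[-0.0007,-0.0007,-0.0007])

```text
time: 2.48
tcp_pos: [0.5003, 0.0606, 0.4495]
orientation: [2.223, 2.219, 0.0]
wrist_force: [-0.4, 0.8, -0.1]
width: 0.0911
```

```bash
python3 - <<'E'
from h import *
go(.5,.06,.45,0)
p=shot('wrist','w1.png'); print(p['xyz'],p['attitude'])
for t in ['bar_top','caul_centre','plunger_top','glue_bottle']:
    for d in env.place_of(p,t)[:3]: print(t,np.round(d['uv'],1),round(d['conf'],2))
E
```

```text
tcp [0.5003 0.0606 0.4495] tilt -1.0 yaw -0.09 LIN [-0.0006 -0.0003 -0.0005] TW -0.0005 t 2.48 q [ 0.    0.28  1.57 -0.    1.29  0.  ] F [-0.4  0.8 -0.1] w 0.0911
[0.49993373 0.14170215 0.43012879] [ 2.85156995e+00 -2.13991809e-03 -1.05630227e-03]
bar_top [247.8 191.3] 0.66
caul_centre [400.  170.6] 0.97
caul_centre [205.  350.1] 0.23
glue_bottle [493.8  65.9] 0.62
glue_bottle [398.2 169.6] 0.56
```

View pics/w1.png

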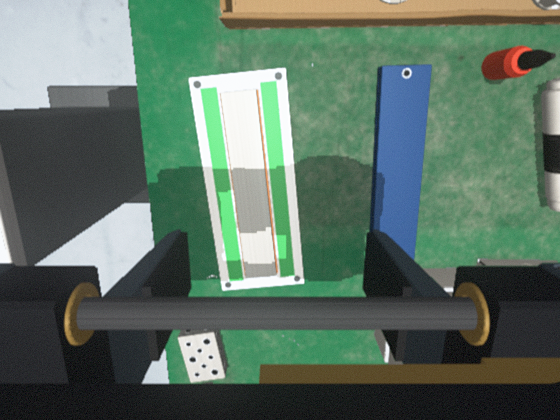

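```bash
python3 - <<'E'
from h import *
i=cv2.imread('pics/w1.png')
cv2.imwrite('pics/w1c.png',cv2.resize(i[50:300,360:450],None,fx=2.4,fy=2.4,interpolation=cv2.INTER_CUBIC))
cv2.imwrite('pics/w1p.png',cv2.resize(i[55:305,170:320],None,fx=2.4,fy=2.4,interpolation=cv2.INTER_CUBIC))
E
```

```text
(no output)
```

View pics/w1c.png

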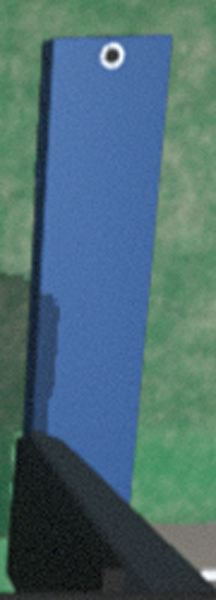

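View pics/w1p.png

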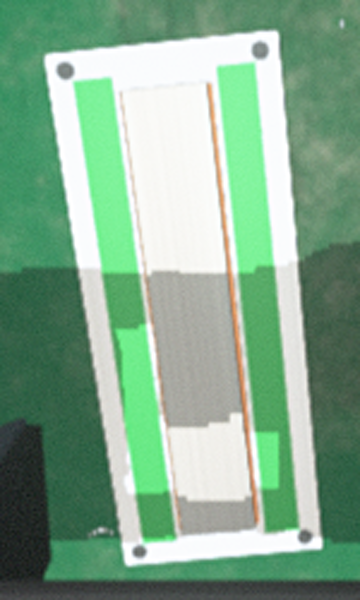

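```bash
python3 - <<'E'
from h import *
p=shot('wrist')
P=lambda l,ox,oy,z:[w(p,(ox+a/2.4,oy+b/2.4),z)[:2] for a,b in l]
for n,l,ox,oy,z in [('panel',[(46,57),(277,31),(321,547),(127,565)],170,55,.004),('bar',[(121,92),(208,83),(256,528),(179,535)],170,55,.014),('caul',[(52,38),(172,36),(131,500),(36,430)],360,50,.019)]:
    q=np.array(P(l,ox,oy,z)); print(n,np.round(q,4).tolist(),'c',np.round(q.mean(0),4))
    a=q[0]-q[3]; b=q[1]-q[2]; c=q[1]-q[0]
    print([round(float(np.linalg.norm(v)),4) for v in(a,b,c,q[2]-q[3])],[round(float(np.degrees(np.arctan2(-v[0],v[1]))),2) for v in (a,b)],round(float(np.degrees(np.arctan2(c[1],c[0]))),2))
q=w(p,(247.8,191.3),.014);print(q, w(p,(400,170.6),.0095))
E
```

```text
panel [[0.3993, 0.1654], [0.5075, 0.1771], [0.5345, -0.0907], [0.4265, -0.1022]] c [0.4669 0.0374]
[0.269, 0.2691, 0.1089, 0.1086] [5.81, 5.76] 6.17
bar [[0.4353, 0.1497], [0.4756, 0.1537], [0.4984, -0.0739], [0.457, -0.0782]] c [0.4666 0.0378]
[0.2289, 0.2287, 0.0405, 0.0417] [5.43, 5.72] 5.77
caul [[0.6106, 0.1783], [0.6642, 0.1793], [0.6715, -0.0475], [0.6186, -0.0087]] c [0.6412 0.0754]
[0.1871, 0.2268, 0.0536, 0.0656] [2.47, 1.84] 1.04
[0.46345846 0.03741769 0.014     ] [0.64518048 0.06228766 0.0095    ]
```

```bash
python3 -c "
from h import *
go(.6412,.0634,.30,1.9);go(.6412,.0634,.197,1.9)"
```

```text
tcp [0.499  0.0633 0.4494] tilt -1.0 yaw 0.16 LIN [-0.0003  0.1422  0.1494] TW -0.0096 t 2.77 q [0.01 0.28 1.57 0.   1.29 0.  ] F [-0.2  0.2  0. ] w 0.0912
tcp [0.499  0.0633 0.4494] tilt -1.0 yaw 0.16 LIN [-0.0003  0.1422  0.2524] TW -0.0096 t 2.77 q [0.01 0.28 1.57 0.   1.29 0.  ] F [-0.2  0.2  0. ] w 0.0912
```

```bash
python3 - <<'E'
from h import *
for k in range(6):
    s=env.read_state(); print(s['time'],np.round(s['tcp_pos'],4),np.round(s['orientation'],4),np.round(s['joint_pos'],4)); p=env.read_camera('wrist'); print(np.round(p['xyz'],4),np.round(p['attitude'],4))
E
```

```text
2.775 [0.499  0.0633 0.4494] [-2.2182e+00 -2.2245e+00  1.0000e-04] [7.4000e-03 2.7600e-01 1.5748e+00 1.0000e-04 1.2909e+00 4.5000e-03]
[0.4982 0.1444 0.4301] [ 2.8519e+00  4.2000e-03 -1.3000e-03]
2.825 [0.4991 0.0632 0.4494] [-2.2183e+00 -2.2245e+00  1.0000e-04] [0.0073 0.276  1.5747 0.     1.291  0.0044]
[0.4983 0.1444 0.4301] [ 2.8519e+00  4.1000e-03 -1.2000e-03]
2.875 [0.4991 0.0631 0.4495] [-2.2184 -2.2244  0.    ] [0.0071 0.2761 1.5746 0.     1.291  0.0043]
[0.4984 0.1443 0.4301] [ 2.8518e+00  3.9000e-03 -1.2000e-03]
2.925 [0.4992 0.063  0.4495] [2.2186e+00 2.2242e+00 1.0000e-04] [0.0068 0.2761 1.5745 0.     1.291  0.0043]
[0.4985 0.1441 0.4301] [ 2.8518e+00  3.7000e-03 -1.2000e-03]
2.975 [0.4992 0.0629 0.4494] [-2.2189 -2.224   0.    ] [0.0066 0.2762 1.5744 0.     1.291  0.0043]
[0.4985 0.144  0.4301] [ 2.8518e+00  3.4000e-03 -1.2000e-03]
3.025 [0.4993 0.0628 0.4494] [2.2191 2.2237 0.    ] [ 0.0063  0.2763  1.5743 -0.      1.291   0.0042]
[0.4986 0.1439 0.4301] [ 2.8518e+00  3.1000e-03 -1.2000e-03]
```

>>> carry_out(grip=[1,1,1,1,1,1,1,1], linear=[[0,0,0],[0,0,0],[0,0,0],[0,0,0],[0,0,0],[0,0,0],[0,0,0],[0,0,0]], twist=[0,0,0,0,0,0,0,0])

```text
time: 4.08
tcp_pos: [0.4994, 0.0624, 0.4494]
orientation: [2.22, 2.223, 0.0]
wrist_force: [0.0, 0.5, 0.2]
width: 0.0913
```

```bash
cat >> h.py <<'E'
import pickle
def snap(name,fn,crop=None,s=1):
    p=env.read_camera(name); pickle.dump(p,open('pics/'+fn+'.pkl','wb'))
    i=p['img'][:,:,::-1]
    if crop: a,b,c,d=crop; i=i[b:d,a:c]
    cv2.imwrite('pics/'+fn+'.png',cv2.resize(i,None,fx=s,fy=s,interpolation=cv2.INTER_CUBIC)); return p
def load(fn): return pickle.load(open('pics/'+fn+'.pkl','rb'))
def quad(p,l,z,crop=(0,0),s=1):
    "corners TL TR BR BL (image up=+y)"
    q=np.array([w(p,(crop[0]+a/s,crop[1]+b/s),z)[:2] for a,b in l])
    an=lambda v:round(float(np.degrees(np.arctan2(-v[0],v[1]))),2)
    L=lambda v:round(float(np.linalg.norm(v)),4)
    print('c',np.round(q.mean(0),4),'len',L(q[0]-q[3]),L(q[1]-q[2]),'wid',L(q[1]-q[0]),L(q[2]-q[3]),'ang',an(q[0]-q[3]),an(q[1]-q[2]),'corners',np.round(q,4).tolist())
    return q
E
python3 - <<'E'
from h import *
go(.5,.06,.45,0)
p=snap('wrist','w2',(170,50,440,300),2.9)
E
```

```text
tcp [0.4994 0.0624 0.4494] tilt -1.0 yaw 0.09 LIN [-0.0024  0.0006 -0.0006] TW 0.0005 t 4.08 q [0.01 0.28 1.57 0.   1.29 0.  ] F [0.  0.5 0.2] w 0.0913
```

View pics/w2.png

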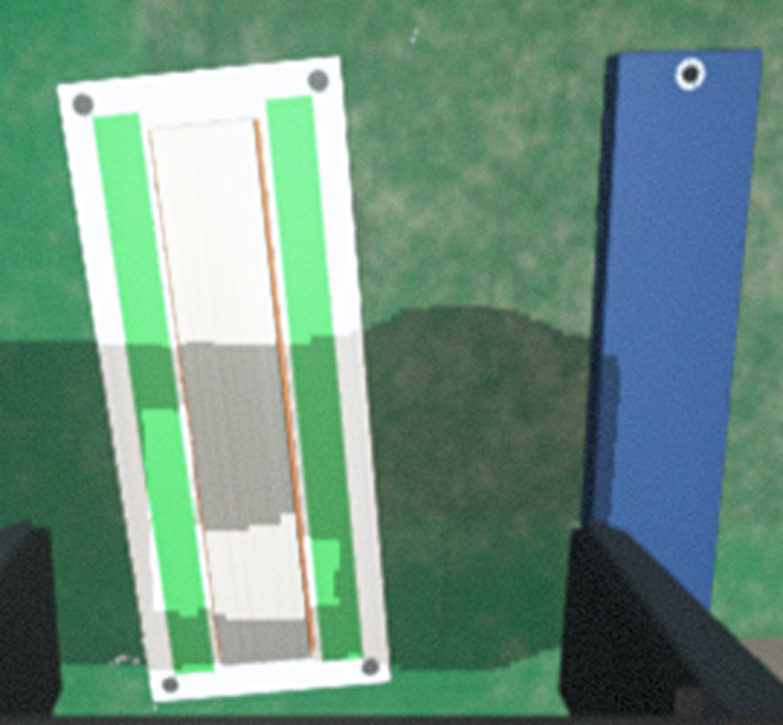

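```bash
python3 - <<'E'
from h import *
p=load('w2')
quad(p,[(58,86),(340,57),(390,680),(153,701)],.004,(170,50),2.9)
quad(p,[(150,130),(254,119),(310,655),(218,664)],.014,(170,50),2.9)
quad(p,[(620,54),(763,48),(711,610),(596,520)],.019,(170,50),2.9)
E
```

```text
c [0.4684 0.0347] len 0.2699 0.2695 wid 0.1099 0.1099 ang 5.47 5.46 corners [[0.4008, 0.1636], [0.5103, 0.1743], [0.5359, -0.094], [0.4266, -0.1051]]
c [0.468  0.0355] len 0.2288 0.2284 wid 0.0402 0.0413 ang 5.2 5.48 corners [[0.4374, 0.1472], [0.4773, 0.1513], [0.4991, -0.076], [0.4581, -0.0806]]
c [0.6433 0.0724] len 0.1845 0.2281 wid 0.0529 0.0675 ang 1.85 1.59 corners [[0.6138, 0.1744], [0.6667, 0.1766], [0.673, -0.0514], [0.6198, -0.0099]]
```

```bash
python3 -c "
from h import *
go(.6436,.0602,.27,1.7)"
```

```text
tcp [0.4994 0.0625 0.4494] tilt -1.0 yaw 0.09 LIN [-0.0025  0.1442  0.1794] TW -0.0089 t 4.12 q [0.01 0.28 1.57 0.   1.29 0.  ] F [-0.2 -0.8 -0.2] w 0.091
```

>>> carry_out(grip=[1,1,1,1,1,1,1,1], linear=[[-0.002,0.05,0.04],[-0.0025,0.1,0.08],[-0.0025,0.144,0.13],[-0.0025,0.144,0.16],[-0.0025,0.1442,0.1794],[-0.0025,0.1442,0.1794],[-0.0025,0.1442,0.1794],[-0.0025,0.1442,0.1794]], twist=[-0.009,-0.009,-0.009,-0.009,-0.009,-0.009,-0.009,-0.009])

```text
time: 5.12
tcp_pos: [0.6439, 0.0602, 0.2713]
orientation: [2.187, 2.253, 0.002]
wrist_force: [0.8, -0.8, -0.4]
width: 0.0914
```

```bash
python3 -c "
from h import *
go(.6436,.0602,.197,1.7)
p=snap('wrist','w3')"
```

```text
tcp [0.6439 0.0602 0.2713] tilt -1.0 yaw 1.71 LIN [ 0.     -0.0004  0.0743] TW 0.0001 t 5.12 q [ 0.    0.67  1.42 -0.    1.05 -0.03] F [ 0.8 -0.8 -0.4] w 0.0914
```

View pics/w3.png

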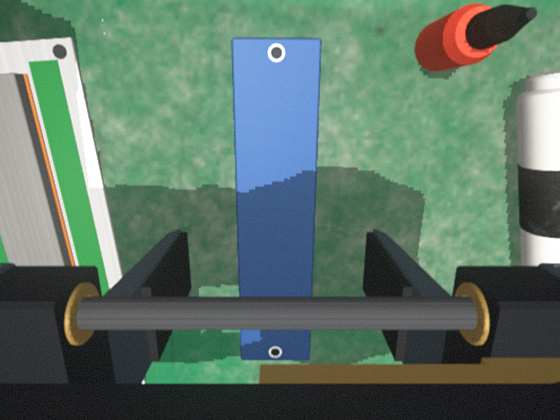

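```bash
python3 -c "
from h import *
p=load('w3')
quad(p,[(232,39),(321,38.5),(309.5,359.5),(241,358.5)],.019)
go(.6436,.0602,.197,1.7)"
```

```text
c [0.6431 0.0609] len 0.2284 0.2297 wid 0.0532 0.0535 ang 1.43 1.5 corners [[0.6136, 0.1744], [0.6667, 0.1763], [0.6727, -0.0533], [0.6193, -0.0539]]
tcp [0.6438 0.0602 0.2711] tilt -1.0 yaw 1.71 LIN [-0.     -0.0003  0.0741] TW 0.0001 t 5.17 q [ 0.    0.67  1.42  0.    1.05 -0.03] F [-0.1 -0.3  0.2] w 0.0911
```

>>> carry_out(grip=[1,1,1,1,-1,-1,-1,-1], linear=[[0,0,0.04],[0,0,0.074],[0,0,0.074],[0,0,0.074],[0,0,0.074],[0,0,0.074],[0,0,0.074],[0,0,0.074]], twist=[-0.001,-0.001,-0.001,-0.001,-0.001,-0.001,-0.001,-0.001], newtons=40)

```text
time: 6.18
tcp_pos: [0.6436, 0.0602, 0.1962]
orientation: [2.184, 2.258, 0.0]
wrist_force: [-1.2, 1.1, 1.3]
width: 0.0543
```

>>> carry_out(grip=[-1,-1,-1,-1,-1,-1], linear=[[0,0,0],[0,0,0],[0,0,-0.03],[0,0,-0.06],[0,0,-0.06],[0,0,-0.06]], twist=[0,0,0,0,0,0])

```text
time: 6.92
tcp_pos: [0.6431, 0.0602, 0.2547]
orientation: [-2.184, -2.257, 0.002]
wrist_force: [-1.2, 0.7, -5.2]
width: 0.0538
```

```bash
python3 -c "
from h import *
p=snap('wrist','w4')
go(.4683,.0350,.264,5.45)"
```

```text
tcp [0.6431 0.0602 0.2545] tilt -1.0 yaw 1.89 LIN [-0.0194 -0.1755 -0.0091] TW -0.0198 t 6.97 q [ 0.    0.69  1.44 -0.    1.02 -0.03] F [-0.4  0.1 -5.2] w 0.0534
```

View pics/w4.png

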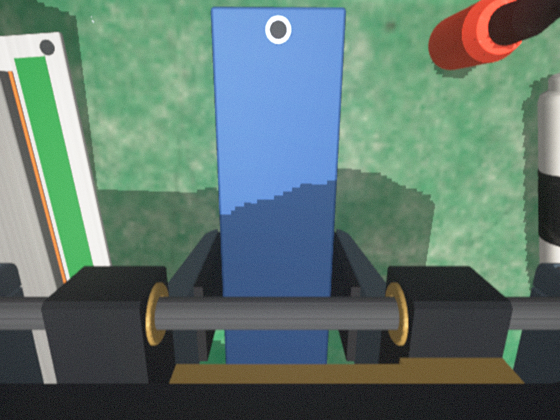

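>>> carry_out(grip=[-1,-1,-1,-1,-1,-1,-1,-1], linear=[[-0.005,-0.04,-0.009],[-0.01,-0.08,-0.009],[-0.015,-0.12,-0.009],[-0.0194,-0.16,-0.009],[-0.0194,-0.1755,-0.009],[-0.0194,-0.1755,-0.009],[-0.0194,-0.1755,-0.009],[-0.0194,-0.1755,-0.009]], twist=[-0.02,-0.02,-0.02,-0.02,-0.02,-0.02,-0.02,-0.02])

```text
time: 7.98
tcp_pos: [0.4698, 0.0351, 0.2649]
orientation: [2.112, 2.325, 0.001]
wrist_force: [-0.1, -0.7, -4.9]
width: 0.0537
```

```bash
python3 -c "
from h import *
p=snap('wrist','w5')
go(.4683,.0345,.204,5.45)"
```

```text
tcp [0.4696 0.0351 0.2649] tilt -1.0 yaw 5.5 LIN [-0.0004 -0.0014  0.0609] TW 0.0003 t 8.03 q [-0.05  0.49  1.87  0.    0.78 -0.15] F [ 0.4  0.1 -4.1] w 0.054
```

View pics/w5.png

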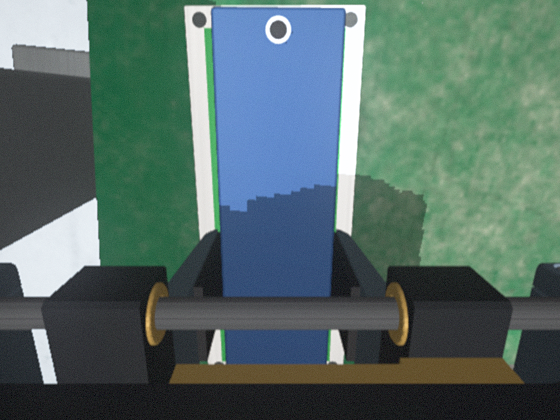

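>>> carry_out(grip=[-1,-1,-1,-1,-1,-1,-1,-1], linear=[[-0.0004,-0.0014,0.02],[-0.0004,-0.0014,0.04],[-0.0004,-0.0014,0.05],[-0.0004,-0.0014,0.055],[-0.0004,-0.0014,0.058],[-0.0004,-0.0014,0.061],[-0.0004,-0.0014,0.061],[-0.0004,-0.0014,0.061]], twist=[0,0,0,0,0,0,0,0])

```text
time: 9.02
tcp_pos: [0.4675, 0.0345, 0.2042]
orientation: [2.112, 2.325, 0.0]
wrist_force: [0.2, -0.4, -4.2]
width: 0.0539
```

```bash
python3 -c "
from h import *
go(.4683,.0345,.2032,5.45)"
```

```text
tcp [0.4675 0.0345 0.2042] tilt -1.0 yaw 5.49 LIN [-0.      0.0008  0.001 ] TW 0.0002 t 9.03 q [-0.05  0.6   1.92 -0.    0.62 -0.15] F [ 0.2 -0.4 -4.2] w 0.0539
```

Nearly seated; lower 1.5 mm more, open, rise.

>>> carry_out(grip=[-1,-1,-1,1,1,1,1,1], linear=[[0,0.0005,0.001],[0,0.0008,0.002],[0,0.0008,0.002],[0,0.0008,0.002],[0,0.0008,0.001],[0,0.0008,0.001],[0,0.0008,-0.03],[0,0.0008,-0.08]], twist=[0,0,0,0,0,0,0,0])

```text
time: 10.02
tcp_pos: [0.468, 0.0345, 0.2839]
orientation: [-2.111, -2.323, 0.003]
wrist_force: [0.8, -1.1, 0.1]
width: 0.0914
```

>>> carry_out(grip=[1,1,1,1,1], linear=[[0,0,-0.06],[0,0,-0.1],[0,0,-0.1],[0,0,-0.1],[0,0,-0.1]], twist=[0,0,0,0,0])

```text
time: 10.65
tcp_pos: [0.468, 0.0345, 0.3829]
orientation: [-2.111, -2.324, 0.002]
wrist_force: [-0.0, 0.0, -0.4]
width: 0.0909
```

```bash
python3 -c "
from h import *
p=snap('wrist','w6')
go(.4683,.0345,.2032,5.45)"
```

```text
tcp [0.4681 0.0345 0.3829] tilt -1.0 yaw 5.49 LIN [-1.000e-04  6.000e-04  1.797e-01] TW 0.0002 t 10.7 q [-0.05  0.3   1.74 -0.    1.1  -0.15] F [ 0.1 -0.  -0.5] w 0.0915
```

View pics/w6.png

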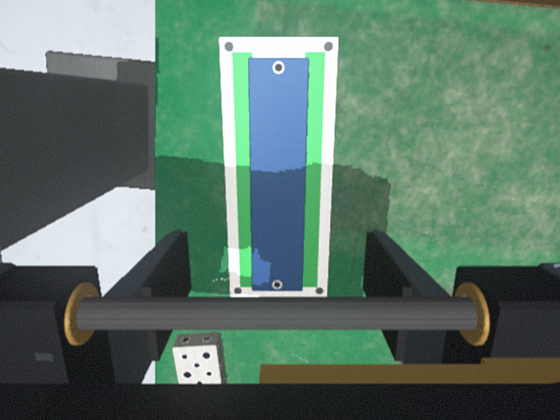

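```bash
python3 -c "
from h import *
p=load('w6')
quad(p,[(248,58),(309,57.5),(302.5,291.5),(251,291)],.026)
quad(p,[(219,37.5),(338.5,37.5),(326,295.5),(230.5,297)],.004)
go(.44,-.20,.38,0)"
```

```text
c [0.4673 0.0348] len 0.23 0.2309 wid 0.0535 0.0547 ang 4.97 5.26 corners [[0.4304, 0.1467], [0.4837, 0.1523], [0.5048, -0.0776], [0.4504, -0.0824]]
c [0.4682 0.035 ] len 0.2702 0.2681 wid 0.1101 0.1085 ang 5.63 5.29 corners [[0.4006, 0.1638], [0.5102, 0.1742], [0.5349, -0.0927], [0.4271, -0.1052]]
tcp [0.4681 0.0345 0.3829] tilt -1.0 yaw 5.49 LIN [-0.2308 -0.0504  0.003 ] TW 0.0305 t 10.7 q [-0.05  0.3   1.74 -0.    1.1  -0.15] F [ 0.1 -0.  -0.5] w 0.0915
```

```bash
python3 -c "
from h import *
go(.44,-.33,.45,0)"
```

```text
tcp [0.4681 0.0345 0.3829] tilt -1.0 yaw 5.49 LIN [-0.3602 -0.063  -0.067 ] TW 0.0305 t 10.7 q [-0.05  0.3   1.74 -0.    1.1  -0.15] F [ 0.1 -0.  -0.5] w 0.0915
```

>>> carry_out(grip=[1,1,1,1,1,1,1,1], linear=[[-0.36,-0.063,-0.067],[-0.36,-0.063,-0.067],[-0.36,-0.063,-0.067],[-0.36,-0.063,-0.067],[-0.36,-0.063,-0.067],[-0.36,-0.063,-0.067],[-0.36,-0.063,-0.067],[-0.36,-0.063,-0.067]], twist=[0.03,0.03,0.03,0.03,0.03,0.03,0.03,0.03])

```text
time: 11.7
tcp_pos: [0.4399, -0.3296, 0.45]
orientation: [-2.219, -2.221, -0.0]
wrist_force: [0.1, -0.6, -0.3]
width: 0.0912
```

>>> carry_out(grip=[1,1,1,1], linear=[[0,0,0],[0,0,0],[0,0,0],[0,0,0]], twist=[0,0,0,0])

```text
time: 12.2
tcp_pos: [0.4401, -0.3296, 0.451]
orientation: [-2.219, -2.224, -0.0]
wrist_force: [0.5, 0.2, -0.3]
width: 0.0914
```

```bash
python3 -c "
from h import *
p=snap('wrist','w7')
for d in env.place_of(p,'block_1_centre'): print(np.round(d['uv'],1),round(d['conf'],2),w(p,d['uv'],.0125))
go(.44,-.33,.45,0)"
```

```text
[230.9 143.1] 0.62 [ 0.38599715 -0.29848352  0.0125    ]
tcp [ 0.44   -0.3297  0.4511] tilt -1.0 yaw 0.1 LIN [-0.0003 -0.      0.0011] TW 0.0006 t 12.3 q [-0.75  0.34  1.47 -0.    1.33 -0.75] F [-0.1  0.  -0.1] w 0.0915
```

View pics/w7.png

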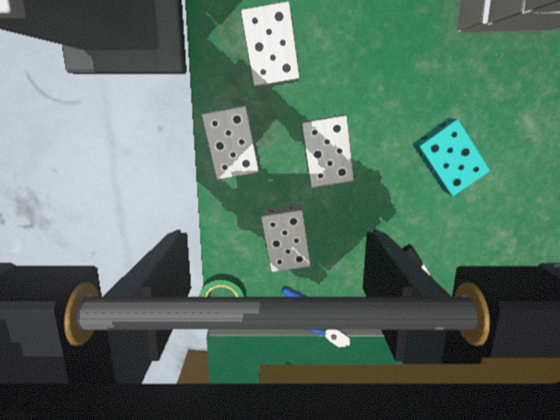

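```bash
python3 -c "
from h import *
p=load('w7'); i=p['img'][0:285,185:365,::-1]
cv2.imwrite('pics/w7c.png',cv2.resize(i,None,fx=2.1,fy=2.1,interpolation=cv2.INTER_CUBIC)[:600])
cv2.imwrite('pics/w7d.png',cv2.resize(p['img'][90:285,190:365,::-1],None,fx=3,fy=3,interpolation=cv2.INTER_CUBIC)[:600])
"
```

```text
(no output)
```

View pics/w7d.png

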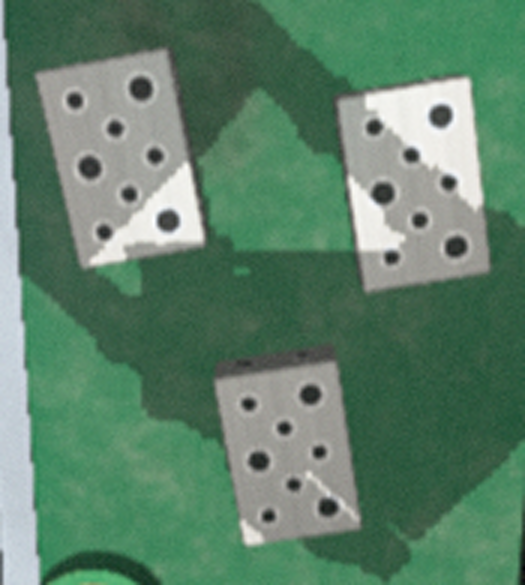

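View pics/w7c.png

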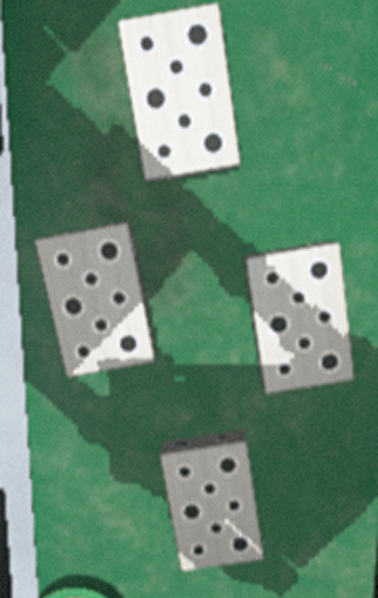

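```bash
python3 -c "
from h import *
p=load('w7')
quad(p,[(120,20),(218,4),(239,164),(147,180)],.025,(185,0),2.1)
quad(p,[(37,73),(165,49),(203,242),(83,267)],.025,(190,90),3)
quad(p,[(338,99),(468,78),(489,271),(366,291)],.025,(190,90),3)
quad(p,[(216,378),(335,361),(359,525),(247,545)],.025,(190,90),3)
"
```

```text
c [ 0.4334 -0.1948] len 0.0748 0.0739 wid 0.0481 0.0478 ang 9.23 9.03 corners [[0.4038, -0.1616], [0.4513, -0.1546], [0.4629, -0.2276], [0.4157, -0.2354]]
c [ 0.3874 -0.2974] len 0.0742 0.0727 wid 0.0481 0.0477 ang 10.6 10.26 corners [[0.3571, -0.2655], [0.4044, -0.2569], [0.4174, -0.3285], [0.3708, -0.3384]]
c [ 0.4982 -0.3073] len 0.0742 0.0737 wid 0.0483 0.0481 ang 9.77 9.62 corners [[0.4681, -0.2747], [0.5158, -0.267], [0.5281, -0.3397], [0.4807, -0.3478]]
c [ 0.4515 -0.4163] len 0.0747 0.0725 wid 0.0479 0.0476 ang 9.46 9.18 corners [[0.4219, -0.3836], [0.4692, -0.3764], [0.4808, -0.448], [0.4341, -0.4573]]
```

```bash
python3 -c "
from h import *
go(.4334,-.1948,.26,9.1)"
```

```text
tcp [ 0.44   -0.3297  0.4511] tilt -1.0 yaw 0.1 LIN [ 0.1349 -0.0064  0.1911] TW -0.05 t 12.3 q [-0.75  0.34  1.47 -0.    1.33 -0.75] F [-0.1  0.  -0.1] w 0.0915
```

>>> carry_out(grip=[1,1,1,1,1,1,1,1], linear=[[0.1349,-0.0064,0.1911],[0.1349,-0.0064,0.1911],[0.1349,-0.0064,0.1911],[0.1349,-0.0064,0.1911],[0.1349,-0.0064,0.1911],[0.1349,-0.0064,0.1911],[0.1349,-0.0064,0.1911],[0.1349,-0.0064,0.1911]], twist=[-0.05,-0.05,-0.05,-0.05,-0.05,-0.05,-0.05,-0.05])

```text
time: 13.3
tcp_pos: [0.4336, -0.1956, 0.2607]
orientation: [2.038, 2.388, 0.0]
wrist_force: [0.4, 0.5, -0.3]
width: 0.091
```

```bash
python3 -c "
from h import *
p=snap('wrist','w8')
go(.4334,-.1948,.1965,9.1)"
```

```text
tcp [ 0.4335 -0.1955  0.2605] tilt -1.0 yaw 9.05 LIN [ 0.0007 -0.0001  0.064 ] TW -0.0003 t 13.35 q [-0.55  0.5   1.87 -0.    0.77 -0.71] F [ 0.5 -0.7  1. ] w 0.0916
```

View pics/w8.png

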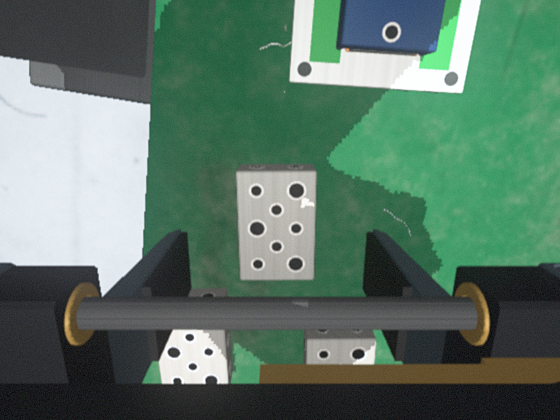

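```bash
python3 -c "
from h import *
p=load('w8')
quad(p,[(237,171),(316,170),(314,279),(239.5,280)],.025)
print(px(p,(.4334,-.1948,.025)))"
```

```text
c [ 0.4331 -0.1944] len 0.0745 0.0744 wid 0.0485 0.0502 ang 8.52 9.82 corners [[0.4033, -0.1618], [0.4511, -0.1535], [0.4637, -0.2269], [0.4143, -0.2355]]
[276.99008426 228.15854351]
```

Good agreement. Descend, grip, lift.

>>> carry_out(grip=[1,1,1,-1,-1,-1,-1,-1], linear=[[0.0008,0,0.04],[0.0008,0,0.064],[0.0008,0,0.064],[0.0008,0,0.064],[0.0008,0,0.064],[0.0008,0,0.064],[0.0008,0,0.064],[0.0008,0,0.064]], twist=[0,0,0,0,0,0,0,0], newtons=50)

```text
time: 14.35
tcp_pos: [0.4334, -0.1942, 0.1962]
orientation: [2.038, 2.39, 0.0]
wrist_force: [0.7, 0.3, 6.5]
width: 0.0497
```

>>> carry_out(grip=[-1,-1,-1,-1,-1,-1], linear=[[0,0,0],[0,0,0],[0,0,-0.04],[0,0,-0.1],[0,0,-0.1],[0,0,-0.1]], twist=[0,0,0,0,0,0])

```text
time: 15.1
tcp_pos: [0.4329, -0.1939, 0.2951]
orientation: [-2.038, -2.39, 0.0]
wrist_force: [0.2, -0.9, -7.1]
width: 0.0499
```

```bash
python3 -c "
from h import *
go(.4757,-.0426,.29,5.45);go(.4609,.1126,.29,5.45)"
```

```text
tcp [ 0.4329 -0.1939  0.2951] tilt -1.0 yaw 9.09 LIN [0.1426 0.0662 0.0052] TW 0.0202 t 15.1 q [-0.55  0.44  1.84 -0.    0.87 -0.71] F [ 0.2 -0.9 -7.1] w 0.0499
tcp [ 0.4329 -0.1939  0.2951] tilt -1.0 yaw 9.09 LIN [0.2982 0.0761 0.0053] TW 0.0202 t 15.1 q [-0.55  0.44  1.84 -0.    0.87 -0.71] F [ 0.2 -0.9 -7.1] w 0.0499
```

>>> carry_out(grip=[-1,-1,-1,-1,-1,-1,-1,-1], linear=[[0.05,0.013,0.005],[0.1,0.026,0.005],[0.15,0.039,0.005],[0.2,0.052,0.005],[0.25,0.064,0.005],[0.28,0.072,0.005],[0.298,0.076,0.005],[0.298,0.076,0.005]], twist=[0.02,0.02,0.02,0.02,0.02,0.02,0.02,0.02])

```text
time: 16.1
tcp_pos: [0.4607, 0.1131, 0.2891]
orientation: [-2.109, -2.325, 0.004]
wrist_force: [-0.4, -0.3, -6.5]
width: 0.0502
```

>>> carry_out(grip=[-1,-1,-1,-1], linear=[[0,0,0.02],[0,0,0.04],[0,0,0.05],[0,0,0.05]], twist=[0,0,0,0])

```text
time: 16.6
tcp_pos: [0.461, 0.1117, 0.24]
orientation: [-2.112, -2.324, 0.003]
wrist_force: [-0.3, 0.5, -6.0]
width: 0.0499
```

```bash
python3 -c "
from h import *
p=snap('wrist','w9')
go(.4609,.1126,.223,5.45)"
```

```text
tcp [0.4612 0.1118 0.2406] tilt -1.0 yaw 5.47 LIN [ 0.0008 -0.0002  0.0176] TW 0.0001 t 16.65 q [ 0.11  0.54  1.88 -0.    0.72  0.02] F [ 0.7  0.3 -6. ] w 0.05
```

View pics/w9.png

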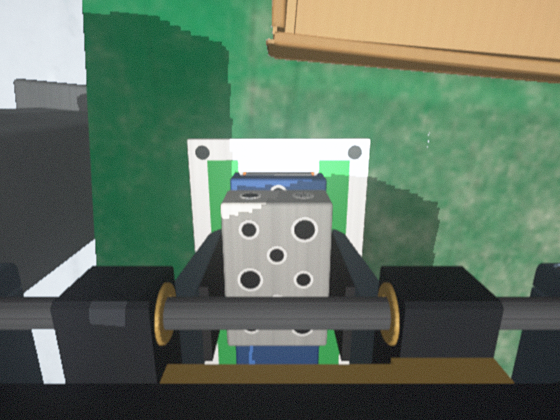

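>>> carry_out(grip=[-1,-1,-1,-1,1,1,1,1], linear=[[0.001,0,0.01],[0.001,0,0.016],[0.001,0,0.0185],[0.001,0,0.0185],[0.001,0,0.0185],[0.001,0,0.0175],[0.001,0,-0.02],[0.001,0,-0.06]], twist=[0,0,0,0,0,0,0,0])

```text
time: 17.65
tcp_pos: [0.461, 0.1131, 0.3018]
orientation: [-2.112, -2.325, 0.001]
wrist_force: [0.5, -0.7, 0.0]
width: 0.0866
```

```bash
python3 -c "
from h import *
p=snap('wrist','w10')
go(.3874,-.2974,.30,10.4)"
```

```text
tcp [0.462  0.1133 0.3063] tilt -0.99999 yaw 5.5 LIN [-0.4016 -0.1136  0.0056] TW -0.0272 t 17.7 q [0.11 0.42 1.82 0.   0.89 0.02] F [3.  0.2 5.8] w 0.0895
```

View pics/w10.png

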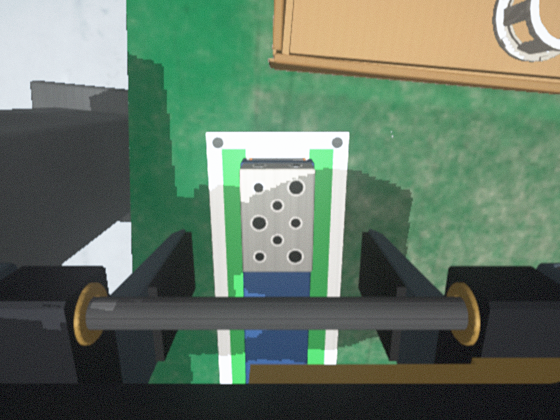

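```bash
python3 -c "
from h import *
p=load('w10')
q=quad(p,[(241,169),(314,169),(311,272),(243,272)],.051)
a=np.radians(5.45); d=q.mean(0)-np.array([.4683,.035]); print(d@[np.cos(a),np.sin(a)],d@[-np.sin(a),np.cos(a)])
go(.3874,-.2974,.28,10.4)"
```

```text
c [0.4606 0.1125] len 0.0747 0.0747 wid 0.0479 0.0487 ang 4.95 5.55 corners [[0.4334, 0.1474], [0.481, 0.152], [0.4883, 0.0776], [0.4398, 0.0729]]
-0.00028467402702153996 0.07784838404623336
tcp [0.462  0.1133 0.3063] tilt -0.99999 yaw 5.5 LIN [-0.4016 -0.1137  0.0256] TW -0.0272 t 17.7 q [0.11 0.42 1.82 0.   0.89 0.02] F [3.  0.2 5.8] w 0.0895
```

>>> carry_out(grip=[1,1,1,1,1,1,1,1], linear=[[-0.4,-0.113,0.02],[-0.4,-0.113,0.02],[-0.4,-0.113,0.02],[-0.4,-0.113,0.02],[-0.4,-0.113,0.02],[-0.4,-0.113,0.02],[-0.4,-0.113,0.02],[-0.4,-0.113,0.02]], twist=[-0.027,-0.027,-0.027,-0.027,-0.027,-0.027,-0.027,-0.027])

```text
time: 18.7
tcp_pos: [0.3865, -0.2985, 0.281]
orientation: [2.015, 2.408, -0.0]
wrist_force: [-1.4, 0.8, -0.2]
width: 0.0909
```

>>> carry_out(grip=[1,1,1], linear=[[0,0,0],[0,0,0],[0,0,0]], twist=[0,0,0])

```text
time: 19.08
tcp_pos: [0.3872, -0.295, 0.281]
orientation: [-2.01, -2.414, -0.0]
wrist_force: [0.2, -0.3, -0.1]
width: 0.0912
```

```bash
python3 -c "
from h import *
p=snap('wrist','w11')
go(.3874,-.2974,.1965,10.4)"
```

```text
tcp [ 0.3872 -0.2952  0.281 ] tilt -1.0 yaw 10.41 LIN [-0.0022 -0.0002  0.0845] TW 0.0001 t 19.12 q [-0.77  0.48  1.82 -0.    0.84 -0.96] F [-0.4  0.4  1. ] w 0.0912
```

View pics/w11.png

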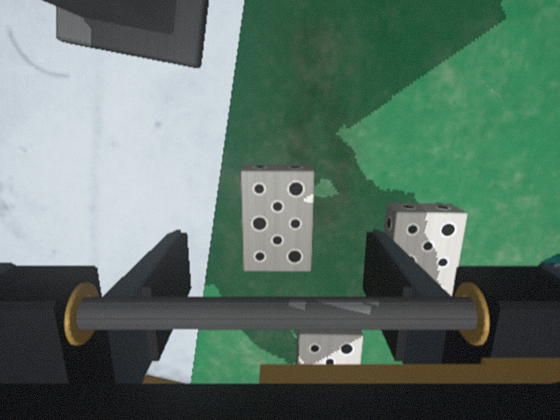

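```bash
python3 -c "
from h import *
p=load('w11')
q=quad(p,[(241,169.5),(313.5,169),(311,271),(243.5,271.5)],.025)
go(*q.mean(0),.1965,10.4)"
```

```text
c [ 0.3873 -0.2971] len 0.0756 0.0755 wid 0.0486 0.0494 ang 10.18 10.73 corners [[0.3566, -0.2645], [0.4043, -0.2554], [0.4184, -0.3296], [0.3699, -0.339]]
tcp [ 0.3872 -0.2952  0.281 ] tilt -1.0 yaw 10.41 LIN [-0.0019 -0.0002  0.0845] TW 0.0001 t 19.12 q [-0.77  0.48  1.82 -0.    0.84 -0.96] F [-0.4  0.4  1. ] w 0.0912
```

>>> carry_out(grip=[1,1,1,1,-1,-1,-1,-1], linear=[[-0.002,0,0.04],[-0.002,0,0.08],[-0.002,0,0.0845],[-0.002,0,0.0845],[-0.002,0,0.0845],[-0.002,0,0.0845],[-0.002,0,0.0845],[-0.002,0,0.0845]], twist=[0,0,0,0,0,0,0,0])

```text
time: 20.12
tcp_pos: [0.3873, -0.2979, 0.1967]
orientation: [2.012, 2.412, -0.0]
wrist_force: [0.3, 0.3, 0.3]
width: 0.0541
```

>>> carry_out(grip=[-1,-1,-1,-1,-1,-1], linear=[[0,0,0],[0,0,0],[0,0,-0.04],[0,0,-0.1],[0,0,-0.1],[0,0,-0.1]], twist=[0,0,0,0,0,0])

```text
time: 20.88
tcp_pos: [0.3869, -0.2975, 0.2956]
orientation: [-2.011, -2.412, -0.0]
wrist_force: [-0.5, -0.0, -6.6]
width: 0.0494
```

```bash
python3 -c "
from h import *
go(.4683,.0350,.29,5.45)"
```

```text
tcp [ 0.3869 -0.2975  0.2956] tilt -1.0 yaw 10.35 LIN [0.3125 0.1398 0.0058] TW 0.0272 t 20.88 q [-0.78  0.46  1.8  -0.    0.88 -0.96] F [-0.5 -0.  -6.6] w 0.0494
```

>>> carry_out(grip=[-1,-1,-1,-1,-1,-1,-1,-1], linear=[[0.05,0.022,0.005],[0.1,0.045,0.005],[0.15,0.067,0.005],[0.2,0.09,0.005],[0.25,0.112,0.005],[0.285,0.128,0.005],[0.3125,0.14,0.005],[0.3125,0.14,0.005]], twist=[0.027,0.027,0.027,0.027,0.027,0.027,0.027,0.027])

```text
time: 21.88
tcp_pos: [0.4686, 0.0364, 0.2895]
orientation: [-2.108, -2.326, 0.003]
wrist_force: [0.0, 0.4, -6.0]
width: 0.0495
```

>>> carry_out(grip=[-1,-1,-1,-1], linear=[[0,0,0.01],[0,0,0.02],[0,0,0.03],[0,0,0.03]], twist=[0,0,0,0])

```text
time: 22.38
tcp_pos: [0.4686, 0.0344, 0.2604]
orientation: [-2.112, -2.323, 0.002]
wrist_force: [-0.3, -0.3, -5.0]
width: 0.05
```

```bash
python3 -c "
from h import *
p=snap('wrist','w12')
go(.4683,.035,.223,5.45)"
```

```text
tcp [0.4687 0.0345 0.261 ] tilt -1.0 yaw 5.46 LIN [ 0.0006 -0.0003  0.038 ] TW 0.0 t 22.43 q [-0.05  0.5   1.88  0.    0.77 -0.15] F [ 0.4  0.5 -5.8] w 0.0498
```

View pics/w12.png

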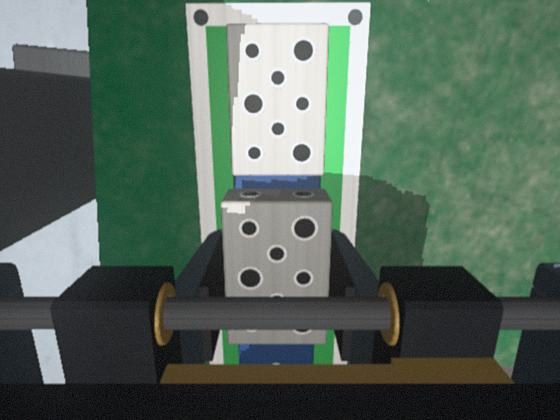

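>>> carry_out(grip=[-1,-1,-1,-1,-1,1,1,1], linear=[[0,-0.0002,0.02],[0,-0.0002,0.03],[0,-0.0002,0.036],[0,-0.0002,0.0385],[0,-0.0002,0.0385],[0,-0.0002,0.0385],[0,-0.0002,0.038],[0,-0.0002,0.038]], twist=[0,0,0,0,0,0,0,0])

```text
time: 23.42
tcp_pos: [0.4688, 0.0347, 0.2237]
orientation: [2.112, 2.325, 0.001]
wrist_force: [0.4, 0.0, -1.1]
width: 0.0772
```

>>> carry_out(grip=[1,1,1,1], linear=[[0,0,-0.04],[0,0,-0.08],[0,0,-0.08],[0,0,-0.08]], twist=[0,0,0,0])

```text
time: 23.92
tcp_pos: [0.4685, 0.0347, 0.3031]
orientation: [-2.112, -2.325, 0.0]
wrist_force: [-0.1, 0.4, 0.2]
width: 0.0909
```

```bash
python3 -c "
from h import *
p=snap('wrist','w13')
go(.4982,-.3073,.29,9.7)"
```

```text
tcp [0.4684 0.0347 0.3027] tilt -1.0 yaw 5.49 LIN [-0.3433 -0.003   0.0127] TW -0.0234 t 23.98 q [-0.05  0.42  1.84 -0.    0.88 -0.15] F [0.1 0.4 0.6] w 0.0912
```

View pics/w13.png

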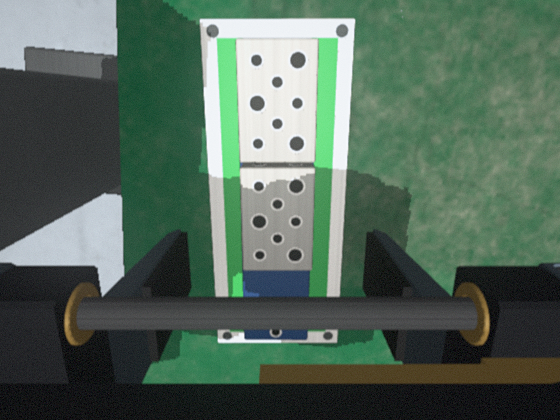

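Both blocks sit in line with a thin gap at row ~164. Next block.

>>> carry_out(grip=[1,1,1,1,1,1,1,1], linear=[[-0.3433,-0.003,0.0127],[-0.3433,-0.003,0.0127],[-0.3433,-0.003,0.0127],[-0.3433,-0.003,0.0127],[-0.3433,-0.003,0.0127],[-0.3433,-0.003,0.0127],[-0.3433,-0.003,0.0127],[-0.3433,-0.003,0.0127]], twist=[-0.0234,-0.0234,-0.0234,-0.0234,-0.0234,-0.0234,-0.0234,-0.0234])

```text
time: 24.98
tcp_pos: [0.4982, -0.3065, 0.2897]
orientation: [-2.024, -2.399, -0.0]
wrist_force: [-0.4, 0.6, -0.4]
width: 0.0911
```

>>> carry_out(grip=[1,1], linear=[[0,0,0],[0,0,0]], twist=[0,0])

```text
time: 25.22
tcp_pos: [0.4986, -0.3064, 0.2907]
orientation: [-2.024, -2.402, -0.0]
wrist_force: [-0.3, -0.5, 0.2]
width: 0.0915
```

```bash
python3 -c "
from h import *
p=snap('wrist','w14')
go(.4982,-.3073,.1965,9.7)"
```

```text
tcp [ 0.4986 -0.3066  0.2908] tilt -1.0 yaw 9.76 LIN [-0.0006 -0.0006  0.0943] TW 0.0003 t 25.27 q [-0.65  0.57  1.57  0.    1.   -0.82] F [0.7 0.  0.1] w 0.0913
```

View pics/w14.png

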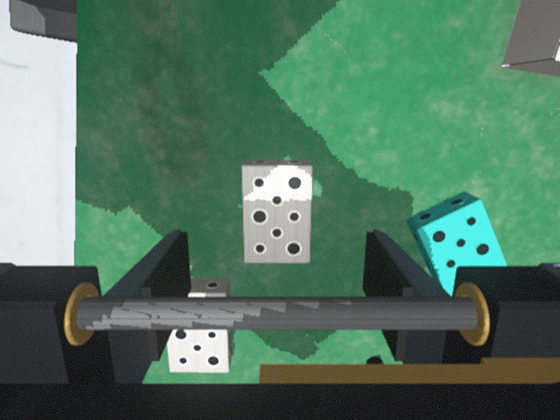

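```bash
python3 -c "
from h import *
p=load('w14')
q=quad(p,[(242,164.5),(312.5,164),(310,262),(243.5,263)],.025)
go(*q.mean(0),.1965,9.7)"
```

```text
c [ 0.4982 -0.3066] len 0.0752 0.0747 wid 0.049 0.0502 ang 9.04 9.95 corners [[0.4678, -0.274], [0.5161, -0.2653], [0.529, -0.3389], [0.4797, -0.3482]]
tcp [ 0.4986 -0.3066  0.2908] tilt -1.0 yaw 9.76 LIN [ 0.0001 -0.0005  0.0943] TW 0.0003 t 25.27 q [-0.65  0.57  1.57  0.    1.   -0.82] F [0.7 0.  0.1] w 0.0913
```

>>> carry_out(grip=[1,1,1,1,-1,-1,-1,-1], linear=[[0,-0.0005,0.04],[0,-0.0005,0.08],[0,-0.0005,0.0943],[0,-0.0005,0.0943],[0,-0.0005,0.0943],[0,-0.0005,0.0943],[0,-0.0005,0.0943],[0,-0.0005,0.0943]], twist=[0,0,0,0,0,0,0,0])

```text
time: 26.28
tcp_pos: [0.4981, -0.3074, 0.1968]
orientation: [2.025, 2.401, 0.0]
wrist_force: [0.1, -0.1, -0.4]
width: 0.054
```

>>> carry_out(grip=[-1,-1,-1,-1,-1,-1], linear=[[0,0,0],[0,0,0],[0,0,-0.04],[0,0,-0.1],[0,0,-0.1],[0,0,-0.1]], twist=[0,0,0,0,0,0])

```text
time: 27.02
tcp_pos: [0.4976, -0.3071, 0.2955]
orientation: [-2.025, -2.4, 0.0]
wrist_force: [-0.3, -0.0, -5.2]
width: 0.0501
```

```bash
python3 -c "
from h import *
go(.4757,-.0426,.27,5.45)"
```

```text
tcp [ 0.4976 -0.3071  0.2955] tilt -1.0 yaw 9.7 LIN [0.2643 0.023  0.0257] TW 0.0236 t 27.02 q [-0.65  0.56  1.57 -0.    1.01 -0.82] F [-0.3 -0.  -5.2] w 0.0501
```

>>> carry_out(grip=[-1,-1,-1,-1,-1,-1,-1,-1], linear=[[0.05,0.004,0],[0.1,0.008,0],[0.15,0.012,0],[0.2,0.016,0],[0.24,0.02,0.01],[0.263,0.023,0.02],[0.263,0.023,0.03],[0.263,0.023,0.035]], twist=[0.0236,0.0236,0.0236,0.0236,0.0236,0.0236,0.0236,0.0236])

```text
time: 28.02
tcp_pos: [0.4761, -0.0445, 0.26]
orientation: [-2.112, -2.323, 0.002]
wrist_force: [-0.0, 0.5, -6.4]
width: 0.0499
```

>>> carry_out(grip=[-1,-1,-1], linear=[[0,0,0],[0,0,0],[0,0,0]], twist=[0,0,0])

```text
time: 28.4
tcp_pos: [0.4765, -0.0446, 0.2617]
orientation: [2.114, 2.324, 0.0]
wrist_force: [0.4, 0.4, -5.6]
width: 0.0497
```

```bash
python3 -c "
from h import *
p=snap('wrist','w15')
go(.4757,-.0434,.223,5.45)"
```

```text
tcp [ 0.4765 -0.0445  0.2617] tilt -1.0 yaw 5.43 LIN [ 0.0012 -0.0007  0.0387] TW -0.0001 t 28.45 q [-0.22  0.5   1.86 -0.    0.78 -0.31] F [-0.6 -0.2 -4.7] w 0.0495
```

View pics/w15.png

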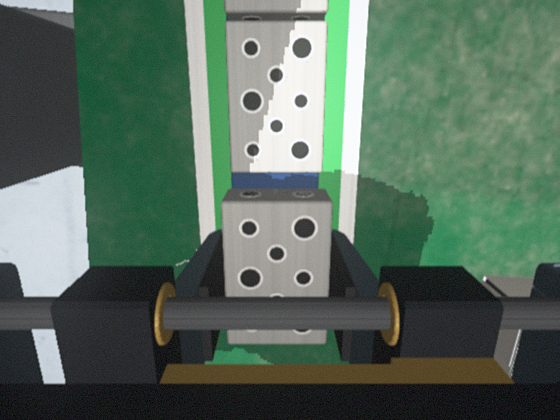

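```bash
python3 -c "
from h import *
a=np.radians(5.45)
B=lambda q:(np.round((q-np.array([.4683,.035]))@np.array([[np.cos(a),-np.sin(a)],[np.sin(a),np.cos(a)]]),4))
p=load('w15')
for u in [(233,172),(323,171.5),(227,20),(325,20)]: print(B(w(p,u,.051)[:2]))
for u in [(223,202),(330.5,202),(327,344),(227,344)]: print(B(w(p,u,.0905)[:2]))
"
```

```text
[-0.0237 -0.0372]
[ 0.0252 -0.037 ]
[-0.0239  0.0375]
[0.0235 0.0374]
[-0.0237 -0.0428]
[ 0.0239 -0.0428]
[ 0.0253 -0.1169]
[-0.0249 -0.1169]
```

>>> carry_out(grip=[-1,-1,-1,-1,-1,1,1,1], linear=[[0.0015,-0.0005,0.02],[0.0015,-0.0005,0.03],[0.0015,-0.0005,0.037],[0.0015,-0.0005,0.0395],[0.0015,-0.0005,0.0395],[0.0015,-0.0005,0.0395],[0.0015,-0.0005,0.0385],[0.0015,-0.0005,0.0385]], twist=[0,0,0,0,0,0,0,0])

```text
time: 29.45
tcp_pos: [0.4759, -0.0429, 0.2231]
orientation: [2.113, 2.324, 0.0]
wrist_force: [0.6, 1.0, -0.0]
width: 0.0767
```

>>> carry_out(grip=[1,1,1,1], linear=[[0,0,-0.04],[0,0,-0.08],[0,0,-0.08],[0,0,-0.08]], twist=[0,0,0,0])

```text
time: 29.95
tcp_pos: [0.4756, -0.0428, 0.3027]
orientation: [-2.113, -2.325, 0.0]
wrist_force: [0.1, -0.4, -0.7]
width: 0.0913
```

```bash
python3 -c "
from h import *
p=snap('wrist','w16')
go(.4515,-.4163,.29,9.4)"
```

```text
tcp [ 0.4755 -0.0428  0.3023] tilt -1.0 yaw 5.45 LIN [-0.3696 -0.0594  0.0122] TW -0.0219 t 30.0 q [-0.21  0.43  1.82 -0.    0.89 -0.31] F [-0.1 -0.7  0.3] w 0.091
```

View pics/w16.png

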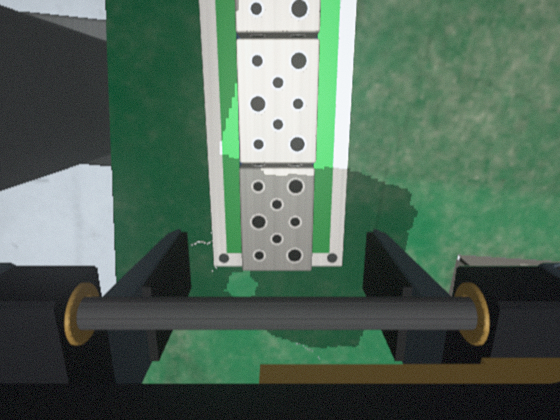

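First course is in line. Now the fourth block.

>>> carry_out(grip=[1,1,1,1,1,1,1,1], linear=[[-0.37,-0.0594,0.012],[-0.37,-0.0594,0.012],[-0.37,-0.0594,0.012],[-0.37,-0.0594,0.012],[-0.37,-0.0594,0.012],[-0.37,-0.0594,0.012],[-0.37,-0.0594,0.012],[-0.37,-0.0594,0.012]], twist=[-0.022,-0.022,-0.022,-0.022,-0.022,-0.022,-0.022,-0.022])

```text
time: 31.0
tcp_pos: [0.4514, -0.4164, 0.2896]
orientation: [-2.031, -2.394, -0.001]
wrist_force: [0.4, 0.6, -0.2]
width: 0.0914
```

>>> carry_out(grip=[1,1,1], linear=[[0,0,0],[0,0,0],[0,0,0]], twist=[0,0,0])

```text
time: 31.38
tcp_pos: [0.452, -0.4162, 0.2911]
orientation: [2.031, 2.397, 0.0]
wrist_force: [0.0, 0.2, 0.1]
width: 0.0911
```

```bash
python3 -c "
from h import *
p=snap('wrist','w17')
go(.4515,-.4163,.1965,9.4)"
```

```text
tcp [ 0.452  -0.4164  0.2911] tilt -1.0 yaw 9.45 LIN [ 0.0002 -0.0004  0.0946] TW 0.0003 t 31.43 q [-0.84  0.6   1.49 -0.    1.04 -1.01] F [0.7 0.1 0.2] w 0.0914
```

View pics/w17.png

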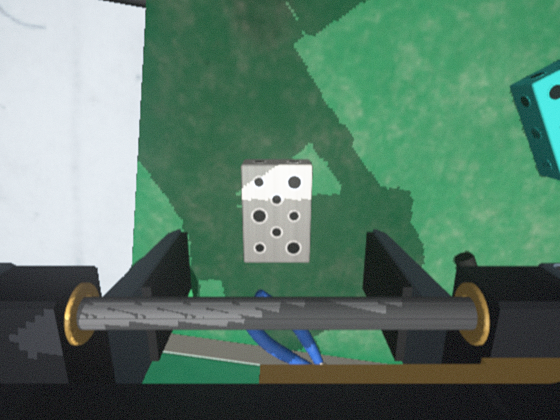

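>>> carry_out(grip=[1,1,1,1,-1,-1,-1,-1], linear=[[0,-0.0004,0.04],[0,-0.0004,0.08],[0,-0.0004,0.0946],[0,-0.0004,0.0946],[0,-0.0004,0.0946],[0,-0.0004,0.0946],[0,-0.0004,0.0946],[0,-0.0004,0.0946]], twist=[0,0,0,0,0,0,0,0])

```text
time: 32.42
tcp_pos: [0.4514, -0.4169, 0.1967]
orientation: [2.031, 2.396, -0.0]
wrist_force: [-0.1, -0.9, 0.6]
width: 0.0544
```

>>> carry_out(grip=[-1,-1,-1,-1,-1,-1], linear=[[0,0,0],[0,0,0],[0,0,-0.04],[0,0,-0.1],[0,0,-0.1],[0,0,-0.1]], twist=[0,0,0,0,0,0])

```text
time: 33.17
tcp_pos: [0.451, -0.4164, 0.2953]
orientation: [-2.031, -2.395, -0.0]
wrist_force: [-0.9, -0.1, -6.3]
width: 0.0496
```

```bash
python3 -c "
from h import *
go(.4720,-.0038,.30,5.45)"
```

```text
tcp [ 0.451  -0.4164  0.2953] tilt -1.0 yaw 9.41 LIN [ 0.4036  0.0882 -0.0043] TW 0.022 t 33.17 q [-0.84  0.6   1.49 -0.    1.05 -1.01] F [-0.9 -0.1 -6.3] w 0.0496
```

>>> carry_out(grip=[-1,-1,-1,-1,-1,-1,-1,-1], linear=[[0.055,0.012,-0.004],[0.11,0.024,-0.004],[0.165,0.036,-0.004],[0.22,0.048,-0.004],[0.275,0.06,-0.004],[0.33,0.072,-0.004],[0.38,0.083,-0.004],[0.403,0.088,-0.004]], twist=[0.022,0.022,0.022,0.022,0.022,0.022,0.022,0.022])

```text
time: 34.17
tcp_pos: [0.4713, -0.0025, 0.2986]
orientation: [-2.109, -2.324, 0.003]
wrist_force: [0.6, -0.4, -6.0]
width: 0.0497
```

>>> carry_out(grip=[-1,-1,-1,-1,-1], linear=[[0,0,0],[0,0,0.015],[0,0,0.025],[0,0,0.025],[0,0,0.025]], twist=[0,0,0,0,0])

```text
time: 34.8
tcp_pos: [0.4723, -0.0052, 0.2753]
orientation: [-2.114, -2.324, 0.0]
wrist_force: [0.9, 0.2, -5.8]
width: 0.0496
```

```bash
python3 -c "
from h import *
p=snap('wrist','w18')
go(.4720,-.0045,.248,5.45)"
```

```text
tcp [ 0.4724 -0.0051  0.2755] tilt -1.0 yaw 5.43 LIN [ 0.0007 -0.0003  0.0275] TW -0.0001 t 34.85 q [-0.14  0.47  1.86 -0.    0.81 -0.23] F [ 0.6 -0.1 -5.7] w 0.0497
```

View pics/w18.png

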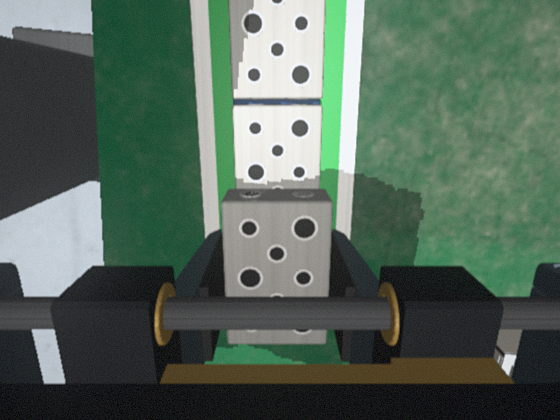

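>>> carry_out(grip=[-1,-1,-1,-1,-1,1,1,1], linear=[[0.0007,-0.0003,0.012],[0.0007,-0.0003,0.02],[0.0007,-0.0003,0.025],[0.0007,-0.0003,0.0282],[0.0007,-0.0003,0.0282],[0.0007,-0.0003,0.0282],[0.0007,-0.0003,0.0275],[0.0007,-0.0003,0.0275]], twist=[0,0,0,0,0,0,0,0])

```text
time: 35.85
tcp_pos: [0.4721, -0.0042, 0.2479]
orientation: [2.113, 2.324, 0.0]
wrist_force: [0.4, 0.3, -0.9]
width: 0.0766
```

>>> carry_out(grip=[1,1,1,1,1,1], linear=[[0,0,-0.04],[0,0,-0.09],[0,0,-0.14],[0,0,-0.17],[0,0,-0.17],[0,0,-0.17]], twist=[0,0,0,0,0,0])

```text
time: 36.6
tcp_pos: [0.4717, -0.0042, 0.4171]
orientation: [-2.113, -2.324, 0.001]
wrist_force: [0.3, 0.6, 0.3]
width: 0.0915
```

```bash
python3 -c "
from h import *
p=snap('wrist','w19')
go(.388,.308,.42,90)
p=snap('top','t2',(110,140,380,300),2.9)"
```

```text
tcp [ 0.4716 -0.0042  0.4168] tilt -1.0 yaw 5.45 LIN [ 0.3187 -0.0536 -0.003 ] TW -0.4697 t 36.65 q [-0.14  0.27  1.69 -0.    1.19 -0.23] F [-0.1 -0.1 -0.1] w 0.0913
```

View pics/w19.png

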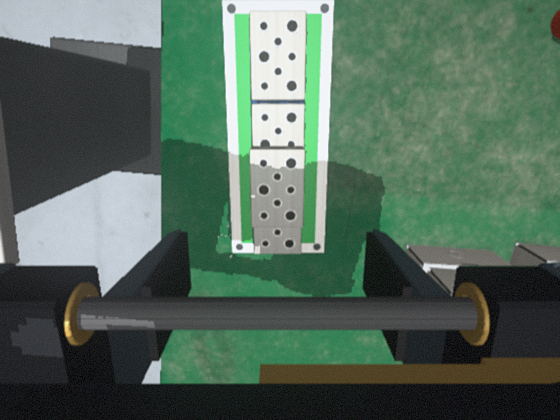

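View pics/t2.png

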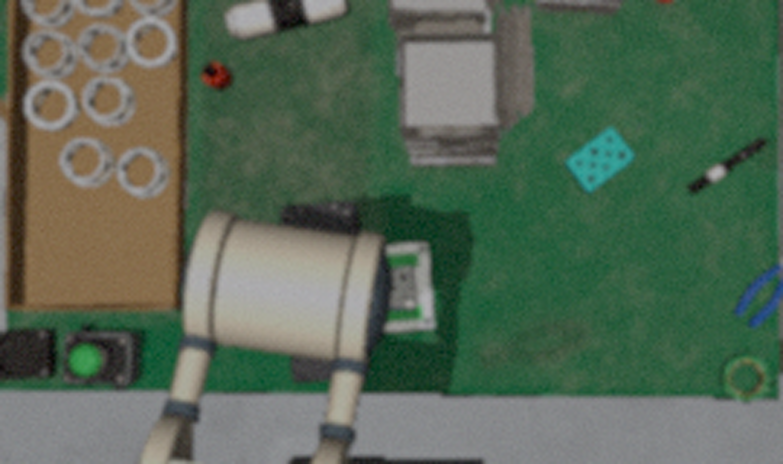

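```bash
python3 -c "
from h import *
p=load('w19')
cv2.imwrite('pics/w19c.png',cv2.resize(p['img'][0:260,210:345,::-1],None,fx=2.3,fy=2.3,interpolation=cv2.INTER_CUBIC)[:600])"
```

```text
(no output)
```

View pics/w19c.png

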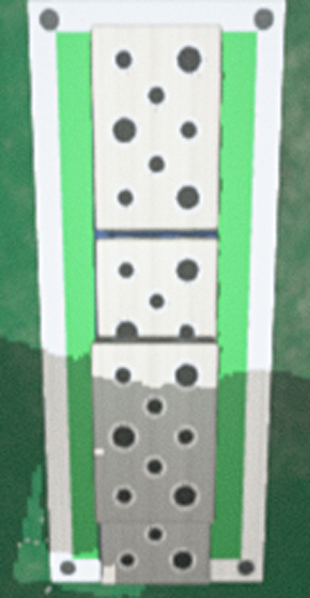

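```bash
python3 -c "
from h import *
p=load('w19'); a=np.radians(5.45)
B=lambda q:(np.round((q-np.array([.4683,.035]))@np.array([[np.cos(a),-np.sin(a)],[np.sin(a),np.cos(a)]]),4))
for n,l,z in [('top',[(91,343),(217,343),(211,522),(95,522)],.076),('+78',[(92,25),(221,25),(217,231),(96,231)],.051),('mid',[(95,238),(218,238)],.051),('-78',[(210,583),(101,583)],.051),('panel',[(28,0),(287,0),(264,581),(50,583)],.004)]:
    q=quad(p,l,z,(210,0),2.3) if len(l)==4 else np.array([w(p,(210+u/2.3,v/2.3),z)[:2] for u,v in l])
    print(n,B(q).tolist(),B(q.mean(0)))
for u in ['plunger_top']:
    t=load('t2')
    print(w(t,(110+86/2.9,140+360/2.9),.101))
"
```

```text
c [ 0.4707 -0.0038] len 0.0743 0.0742 wid 0.0492 0.0483 ang 5.5 4.8 corners [[0.4429, 0.0308], [0.4918, 0.0355], [0.498, -0.0385], [0.45, -0.0431]]
top [[-0.0257, -0.0018], [0.0235, -0.0017], [0.0226, -0.076], [-0.0256, -0.076]] [-0.0013 -0.0389]
c [0.4608 0.1122] len 0.0749 0.0749 wid 0.0489 0.049 ang 5.47 5.56 corners [[0.4328, 0.1471], [0.4815, 0.1518], [0.4887, 0.0772], [0.44, 0.0726]]
+78 [[-0.0247, 0.115], [0.0242, 0.115], [0.0244, 0.0401], [-0.0246, 0.0401]] [-0.0002  0.0775]
mid [[-0.0251, 0.0374], [0.0248, 0.0373]] [-0.0001  0.0373]
-78 [[0.0246, -0.1149], [-0.0254, -0.1149]] [-0.0004 -0.1149]
c [0.4687 0.0345] len 0.2707 0.2694 wid 0.1106 0.1114 ang 5.39 5.57 corners [[0.4008, 0.1637], [0.5108, 0.1741], [0.537, -0.094], [0.4262, -0.1058]]
panel [[-0.055, 0.1345], [0.0556, 0.1345], [0.0561, -0.135], [-0.0553, -0.1362]] [ 0.0003 -0.0005]
[0.38783979 0.30784815 0.101     ]
```

```bash
python3 -c "
from h import *
go(.39,.28,.42,5.45)"
```

```text
tcp [ 0.4717 -0.0042  0.4167] tilt -1.0 yaw 5.45 LIN [ 0.2907 -0.0543 -0.003 ] TW 0.0 t 36.7 q [-0.14  0.27  1.69  0.    1.19 -0.23] F [ 0.   0.3 -0.9] w 0.0915
```

>>> carry_out(grip=[1,1,1,1,1,1,1,1], linear=[[0.29,-0.054,-0.003],[0.29,-0.054,-0.003],[0.29,-0.054,-0.003],[0.29,-0.054,-0.003],[0.29,-0.054,-0.003],[0.29,-0.054,-0.003],[0.29,-0.054,-0.003],[0.29,-0.054,-0.003]], twist=[0,0,0,0,0,0,0,0])

```text
time: 37.7
tcp_pos: [0.3909, 0.2785, 0.4205]
orientation: [-2.115, -2.323, 0.001]
wrist_force: [0.2, -0.1, 0.6]
width: 0.0912
```

>>> carry_out(grip=[1,1,1,1], linear=[[0,0,0],[0,0,0],[0,0,0],[0,0,0]], twist=[0,0,0,0])

```text
time: 38.2
tcp_pos: [0.3906, 0.2793, 0.4208]
orientation: [2.113, 2.324, 0.0]
wrist_force: [0.1, -0.3, 0.7]
width: 0.0911
```

```bash
python3 -c "
from h import *
p=snap('wrist','w20')
for d in env.place_of(p,'plunger_top'): print(np.round(d['uv'],1),round(d['conf'],2),w(p,d['uv'],.101))
for d in env.boxes_of(p,'plunger_top'): print(np.round(d['rect'],1),round(d['conf'],2))
t=snap('top','t3',(110,140,380,300),2.9)
go(.39,.28,.42,5.45)"
```

```text
[269.8 161. ] 0.75 [0.38128358 0.30891726 0.101     ]
[273.5 158.8  44.2  41.6] 0.6
tcp [0.3906 0.2794 0.4208] tilt -1.0 yaw 5.46 LIN [ 0.0007 -0.0005  0.0008] TW 0.0 t 38.4 q [ 0.5   0.27  1.67 -0.    1.2   0.4 ] F [-0.4 -0.7  0.5] w 0.0912
```

View pics/w20.png

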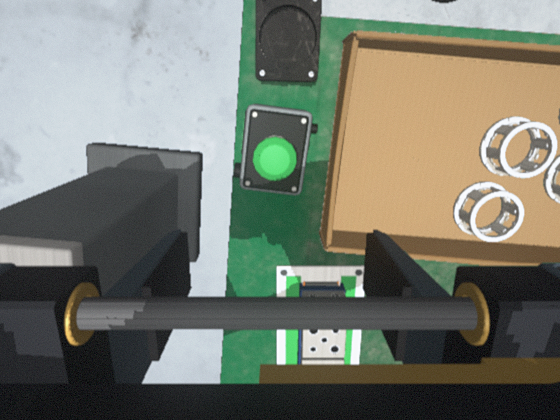

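View pics/t3.png

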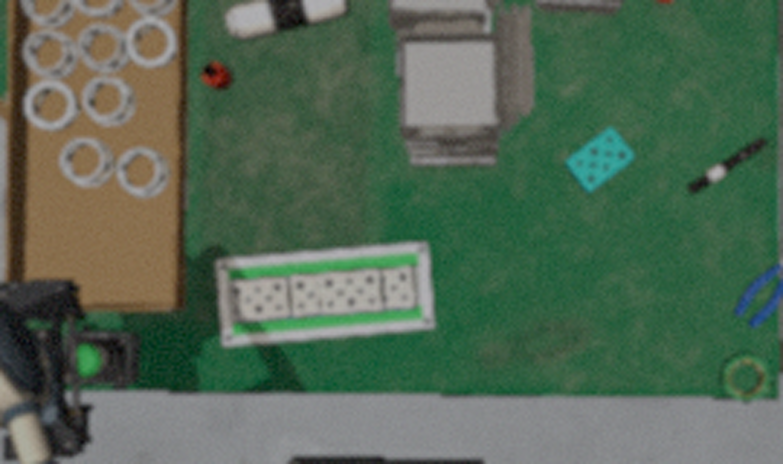

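```bash
python3 -c "
from h import *
p=load('w20'); print(w(p,(273.5,158.8),.101))
go(.3845,.310,.312,5.45)"
```

```text
[0.38422745 0.31107719 0.101     ]
tcp [0.3906 0.2794 0.4208] tilt -1.0 yaw 5.46 LIN [ 0.0311 -0.0031  0.1088] TW 0.0 t 38.4 q [ 0.5   0.27  1.67 -0.    1.2   0.4 ] F [-0.4 -0.7  0.5] w 0.0912
```

>>> carry_out(grip=[-1,-1,-1,-1,-1,-1,-1,-1], linear=[[0.031,-0.003,0.02],[0.031,-0.003,0.05],[0.031,-0.003,0.08],[0.031,-0.003,0.095],[0.031,-0.003,0.1],[0.031,-0.003,0.1],[0.031,-0.003,0.1],[0.031,-0.003,0.1]], twist=[0,0,0,0,0,0,0,0])

```text
time: 39.4
tcp_pos: [0.3848, 0.31, 0.3213]
orientation: [2.113, 2.324, 0.001]
wrist_force: [-0.6, -0.5, 0.7]
width: 0.0141
```

```bash
python3 -c "
from h import *
p=snap('wrist','w21')
go(.3845,.310,.277,5.45)"
```

```text
tcp [0.3848 0.3099 0.3213] tilt -1.0 yaw 5.45 LIN [ 0.0001 -0.0003  0.0443] TW 0.0 t 39.45 q [ 0.56  0.42  1.76 -0.    0.96  0.46] F [ 0.3  0.1 -0.1] w 0.0101
```

View pics/w21.png

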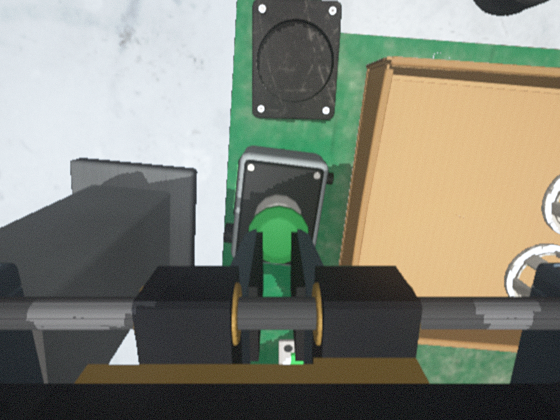

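>>> carry_out(grip=[-1,-1,-1,-1,-1,-1,-1,-1], linear=[[0,0,0.01],[0,0,0.02],[0,0,0.028],[0,0,0.034],[0,0,0.04],[0,0,0.043],[0,0,0.0445],[0,0,0.0445]], twist=[0,0,0,0,0,0,0,0])

```text
time: 40.45
tcp_pos: [0.3845, 0.3098, 0.2773]
orientation: [2.113, 2.325, 0.001]
wrist_force: [-8.0, -5.7, 34.4]
width: 0.0002
```

```bash
python3 -c "
from h import *
go(.3845,.310,.277,5.45)"
```

```text
tcp [0.3845 0.3098 0.2773] tilt -1.0 yaw 5.46 LIN [0.0002 0.     0.0003] TW 0.0 t 40.45 q [ 0.56  0.49  1.81 -0.    0.84  0.46] F [-8.  -5.7 34.4] w 0.0002
```

>>> carry_out(grip=[-1,-1,-1,-1,-1,-1,-1,-1], linear=[[0,0,0],[0,0,-0.03],[0,0,-0.08],[0,0,-0.13],[0.05,0,-0.15],[0.1,0,-0.15],[0.1,0,-0.15],[0.1,0,-0.15]], twist=[0,0,0,0,0,0,0,0])

```text
time: 41.45
tcp_pos: [0.375, 0.4093, 0.4257]
orientation: [2.113, 2.325, -0.002]
wrist_force: [0.1, -0.4, -0.9]
width: 0.0003
```

```bash
python3 -c "
from h import *
go(.3845,.310,.277,5.45)
snap('top','t4',(110,140,380,300),2.9);snap('side','s4',(150,130,350,330),2.9)"
```

```text
tcp [0.375  0.4093 0.4257] tilt -1.0 yaw 5.49 LIN [-9.960e-02  1.000e-04  1.488e-01] TW 0.0002 t 41.45 q [ 0.72  0.37  1.49 -0.    1.28  0.63] F [ 0.1 -0.4 -0.9] w 0.0003
```

View pics/t4.png

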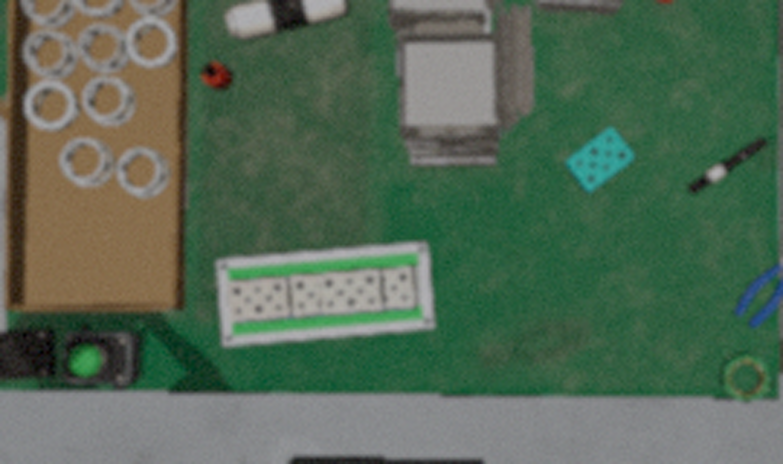

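View pics/s4.png

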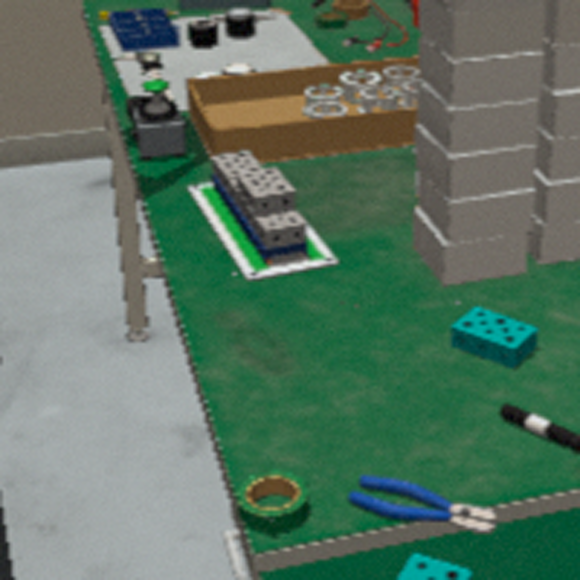

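```bash
python3 -c "
from h import *
print(env.sign_off())"
```

```text
the job is handed in; nothing more can be done
None
```

I seated the caul on the bar and stacked the four blocks that were there, three end to end with the fourth on top. Then I pressed the timer plunger and backed the arm off. I handed the job in at about 41.5 s; `sign_off()` returns no verdict.

- **Caul:** after release its size in the wrist image fitted a top 26 mm above the bench, which is the seated height. It was about 1 mm off the bar's centre and square to within 0.5°.
- **Lower course:** the +78 mm block measured at +77.5 mm. From the edges I could see, the middle block is at about 0 and the last one at about −77.5 mm. All are within 1 mm across.
- **Upper block:** it is centred over one joint, at −38.9 mm along and −1.3 mm across.
- **Plunger:** with the fingertips about 14.5 mm below the "up" height, the wrist read 34 N, well above the 10 N spring force, so I take it that the stop was reached. The last side picture shows the green head up again.
- **Bystanders:** the last top picture shows the glue bottle and tape roll in the same places, and the turquoise block near the steel blocks unmoved. The second turquoise one I never went near.

**Disagreements:**
- One block measured 33 mm further from the robot in the wrist view than in the first top view, probably knocked aside; I used the wrist measurement.
- The network and blob readings of the plunger differed by about 3 mm, which was harmless on its 38 mm head.

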